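# Press the bushings into the display plinth and stand the glass globes on them

## Robot

A 6-joint arm with a two-finger parallel gripper is mounted at the origin on the work surface. World frame = base frame: x ahead of the robot, y to its left, z up, the work surface at z = 0. Lengths are in m, angles in rad, forces in N, time in s.
With the tool pointing down it reaches from about 0.35 to 0.775 m from the base axis. Payload 5.5 kg.
Tool frame: the origin (TCP) lies at the very end of the fingers, on their centre line; the grasp point (between the pads) lies 19 mm behind it; x points along the fingers, y is the direction in which the jaws open and shut, and the axes are right-handed (so a half turn about x gives the same grasp; the last joint's range is limited). The gripper opens to 85 mm and grips with 20 to 120 N. Pads are 22 mm wide; open, the fingers measure 114 mm over their backs; the gripper's body (76 mm by 85 mm) begins 54 mm behind the grasp point. The pads swing forward as they close: fully open they stand 13 mm farther back than shut.
Start: joints at [-1.421, 0.313, 0.046, 1.304, 0, 1.431], TCP at [0.164, -0.551, 0.231] pointing down, gripper open.
Joint ranges: [-2.76, 2.76], [-0.86, 1.69], [-1.03, 1.26], [-2.2, 2.34], [-1.47, 1.5], [-3.14, 3.14]. Speed limits (rad/s): [2.57, 2.57, 3.14, 3.14, 3.14, 3.14].

## Interface

Orientations are given as a unit quaternion [w, x, y, z].
In Python, from workcell import env gives the robot as it stands.
- The arm moves only by the tool drive_tool, never from a script. Its argument "plan" is a list that holds one entry, the list of rows, each a list of 7 numbers: the shift along the tool's x, y, z in cm, then the turn, a rotation vector about the tool's x, y, z in degrees, then the opening, from 0 (shut) to 1 (fully open). In form: [[[tx, ty, tz, wx, wy, wz, fingers], ...]]. A call has exactly 5 rows; each row shifts and turns the commanded pose from where the row before left it, along the tool's axes as they then stand; what a row does not reach is not made up. A row lasts 1/12 s, in which the tool goes at most 41.7 mm and 7.16 degrees, less where a joint would pass 70% of its speed; a pose out of reach is approached as far as the arm can. A call with a gripper value outside its range is refused whole. The fingers move at their own pace and stop on an object; "squeeze" is the grip in N (left out, the last holds). Time passes only in rows, so rows that do not move let the fingers close, or fill a call up. It gives the time, the measured TCP pose, the force and the opening at its end, in the units of the state.
- env.get_state(): the state, without advancing time (a new reading comes with each control period).
- env.read_camera(name): name is "scene" or "side" or "wrist"; returns the picture (420x560x3 uint8, red, green, blue); there is no depth.
- env.camera_model(name): a dict with "camera_matrix" (3x3 intrinsics, pixels), "camera_from_world" (4x4, takes a point from world to camera coordinates); the wrist camera has in their place "T_tool_cam" (4x4, takes a point from camera to tool coordinates, whose origin is the TCP and whose axes are the tool frame's). Camera axes: x right, y down, z forward; pixel columns grow to the right and rows downward; lengths in m; the calibration is good to about 2 mm. The wrist camera is an equidistant fisheye: a pixel r from the principal point sees the ray r / f radians off the axis. A picture is of the moment at which its call begins: read the wrist's pose just before it. camera_model takes no time and is no camera call.
- env.hand_in(): hands the job in, once; it reports no verdict.
The state is a dict: "clock": time; "joint_pos": joint angles; "qvel": joint speeds; "tau": joint torques, N m; "tcp_pos": TCP position; "orientation": TCP orientation; "wrist_force": force on the tool from outside, world axes, zero at the start; "ft_torque": the same for the moment, N m; "finger_gap": finger opening in m.
Only numpy, scipy, OpenCV 4.12 (cv2) and the standard library are available. Lean on these libraries where they do the work, as an engineer would, in place of code of your own. Each camera call takes 0.05 s, during which the arm holds its last target.

## Task

Get the plinth ready for the glass show: press every bronze bushing fully home into a bore of the wooden plinth, so that its shoulder sits flush on the wood all round. Then take each glass globe from the carton and stand it gently upright in the middle of the top of a bushing of its own, let go slowly and make sure that it stays still. Do not topple any globe, and leave the tape measure, bowl and screwdriver where they are.

Things in the scene. Friction and masses are not known exactly. Their poses are not given: they have to be found in the camera images.
- plinth: the wooden display plinth, a fixed block 115 (x) x 290 (y) x 50 mm high; origin at the centre of its underside, on the table. Three round bores open in its top, in a row along its own y, 95 mm apart.
- bore0 (a point): mouth centre of one end bore, in the plinth's top face, z up. Bore 45.5 mm across, 42 mm deep. A steel slug in it, top 10 to 13 mm below the mouth, slides down stiffly (about 11 N, no spring, stays put), so a bushing set in the bore stands about 18 mm proud until pressed; the slug's stop is 32.5 mm below the mouth
- bore1 (a point): mouth centre of the middle bore, in the plinth's top face, z up. Bore 45.5 mm across, 42 mm deep. A steel slug in it, top 10 to 13 mm below the mouth, slides down stiffly (about 11 N, no spring, stays put), so a bushing set in the bore stands about 18 mm proud until pressed; the slug's stop is 32.5 mm below the mouth
- bore2 (a point): mouth centre of the other end bore, in the plinth's top face, z up. Bore 45.5 mm across, 42 mm deep. A steel slug in it, top 10 to 13 mm below the mouth, slides down stiffly (about 11 N, no spring, stays put), so a bushing set in the bore stands about 18 mm proud until pressed; the slug's stop is 32.5 mm below the mouth
- bushing0: flanged bronze bushing, 0.4 kg (may be absent): spigot 44 mm across, 30 mm long, below a shoulder 56 mm across, 20 mm thick; closed flat top with a flush dark disc. Stands on its spigot on a 1 mm cardboard sheet; origin at the centre of the spigot's lower end, z up. Fits any bore; home, the shoulder rests on the plinth, origin 30 mm below the mouth
- bushing0_top (a point): centre of that bushing's flat top, 50 mm above its origin
- bushing1: flanged bronze bushing, 0.4 kg (may be absent): spigot 44 mm across, 30 mm long, below a shoulder 56 mm across, 20 mm thick; closed flat top with a flush dark disc. Stands on its spigot on a 1 mm cardboard sheet; origin at the centre of the spigot's lower end, z up. Fits any bore; home, the shoulder rests on the plinth, origin 30 mm below the mouth
- bushing1_top (a point): centre of that bushing's flat top, 50 mm above its origin
- bushing2: flanged bronze bushing, 0.4 kg (may be absent): spigot 44 mm across, 30 mm long, below a shoulder 56 mm across, 20 mm thick; closed flat top with a flush dark disc. Stands on its spigot on a 1 mm cardboard sheet; origin at the centre of the spigot's lower end, z up. Fits any bore; home, the shoulder rests on the plinth, origin 30 mm below the mouth
- bushing2_top (a point): centre of that bushing's flat top, 50 mm above its origin
- globe0: pale blue-green glass globe on a stem, 0.18 kg, top-heavy (may be absent): foot 36 mm across, 8 mm thick, stem 14 mm thick, ball 56 mm across with its centre 100 mm above the origin, 128 mm high; origin at the centre of the foot's underside, z up. Starts standing in a cell of the carton; tips over beyond about 0.2 rad
- globe1: pale blue-green glass globe on a stem, 0.18 kg, top-heavy (may be absent): foot 36 mm across, 8 mm thick, stem 14 mm thick, ball 56 mm across with its centre 100 mm above the origin, 128 mm high; origin at the centre of the foot's underside, z up. Starts standing in a cell of the carton; tips over beyond about 0.2 rad
- globe2: pale blue-green glass globe on a stem, 0.18 kg, top-heavy (may be absent): foot 36 mm across, 8 mm thick, stem 14 mm thick, ball 56 mm across with its centre 100 mm above the origin, 128 mm high; origin at the centre of the foot's underside, z up. Starts standing in a cell of the carton; tips over beyond about 0.2 rad
- carton: fixed open cardboard carton 76 (x) x 282 (y) x 35 mm high, walls and floor 4 mm, with two dividers making three cells in a row along its y; origin at the centre of its underside
- tape: bystander: steel tape measure, 70 x 70 x 36 mm, on the table; origin at the centre of its underside
- bowl: bystander: clear glass bowl, 100 mm across, 45 mm high; origin at the centre of its underside
- driver: bystander: screwdriver lying on the table, 180 mm long, handle to its own -x; origin under its middle
There are look-alikes about, which are no part of the job. What is shaped like the globe2 but black or yellow is not meant.

How it is judged:
By the outcome, as a careful person would: the job done as asked, in the order asked, and still so for the second after the job is handed in, with the robot touching nothing.
Of bushing0, bushing1, bushing2 only 2 to 3 are there at a start; the rules pass over those that are not, and their reading is None.
Of globe0, globe1, globe2 only 2 to 2 are there at a start; the rules pass over those that are not, and their reading is None.
At some moment in a run one of bushing0, bushing1, bushing2 may be knocked a few centimetres aside while the robot is not near it.
It also fails if it takes over 210 s, if anything falls off the work surface, if the arm or the gripper's body presses on something with over 40 N, if the wrist force passes 120 N, or if a joint passes its speed limit or range.

## Working session

There is one attempt and no reset: what is moved stays moved. The work goes in short steps, Python scripts to look and compute and a tool call to move; the robot and the scene stay as the last step left them, time stands still between calls to the robot, and variables do not carry over. Pictures are saved under pics/ and viewed, and the job is handed in when it is done.

Besides the shell and the picture viewer there is one more tool, called in YAML: its name, and indented under it one key for each argument. drive_tool: Moves the arm, as the interface text tells. Its arguments: {"type":"object","properties":{"plan":{"type":"array","items":{"type":"array","items":{"type":"array","items":{"type":"number"}}}},"squeeze":{"type":"number"}},"required":["plan"]}

```bash
ls; mkdir -p pics; python3 - <<'E'
from workcell import env
import cv2,json
s=env.get_state()
print(s)
for n in("scene","side","wrist"):
    im=env.read_camera(n); cv2.imwrite(f"pics/{n}0.png",im[:,:,::-1])
    m=env.camera_model(n)
    print(n,m)
E
```

```text
pics
{'clock': 0.0, 'joint_pos': array([-1.42060267e+00,  3.14005585e-01,  4.49344976e-02,  1.30359560e+00,
       -3.95090682e-05,  1.43119560e+00]), 'qvel': array([-0.00192941,  0.00011301,  0.00179257, -0.00094902,  0.00063529,
       -0.00030203]), 'tau': array([ 2.37698632e-04, -4.80630898e+01,  2.98529828e+01,  1.94752071e-02,
       -9.29870180e-05,  1.46685812e-05]), 'tcp_pos': array([ 0.16420765, -0.55049853,  0.23038774]), 'orientation': array([-0.10143842, -0.69967906, -0.1027608 ,  0.699714  ]), 'wrist_force': array([-0.0928309 , -0.91955945,  0.23835628]), 'ft_torque': array([ 0.00826559,  0.00482142, -0.00655126]), 'finger_gap': 0.0849301541330566}
scene {'camera_matrix': array([[476.10134859,   0.        , 277.70457331],
       [  0.        , 476.10134859, 212.55426822],
       [  0.        ,   0.        ,   1.        ]]), 'camera_from_world': array([[ 0.65262864,  0.7576675 , -0.00397725, -0.37315928],
       [ 0.63993765, -0.55401543, -0.53249104, -0.32287339],
       [-0.40565461,  0.34497371, -0.84642629,  1.56577534],
       [ 0.        ,  0.        ,  0.        ,
[... 296 characters left out ...]
,  0.64315299, -0.76365503,  0.07743598],
       [ 0.09917183, -0.75748023, -0.64528184,  1.43543734],
       [ 0.        ,  0.        ,  0.        ,  1.        ]])}
wrist {'camera_matrix': array([[325.1922621 ,   0.        , 279.88002945],
       [  0.        , 325.1922621 , 209.52906965],
       [  0.        ,   0.        ,   1.        ]]), 'T_tool_cam': array([[-1.41897074e-03, -2.94686508e-01,  9.55592930e-01,
        -1.42312368e-01],
       [ 9.99998963e-01, -6.54755795e-04,  1.28299565e-03,
        -3.44961242e-04],
       [ 2.47598501e-04,  9.55593760e-01,  2.94687131e-01,
        -7.50866368e-02],
       [ 0.00000000e+00,  0.00000000e+00,  0.00000000e+00,
         1.00000000e+00]])}
```

View pics/scene0.png

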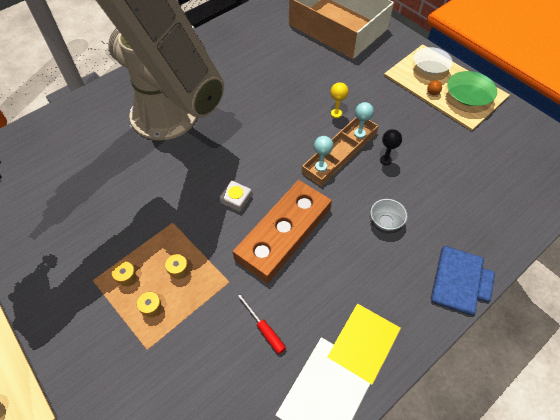

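View pics/side0.png

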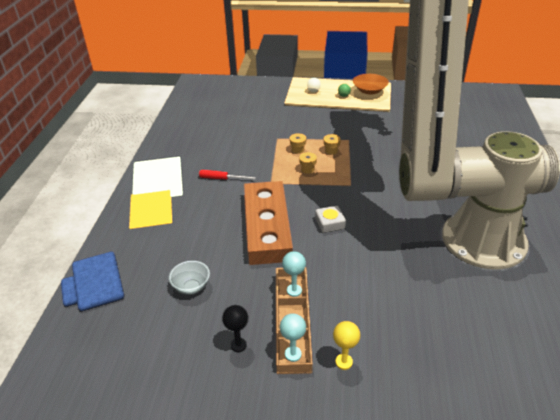

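View pics/wrist0.png

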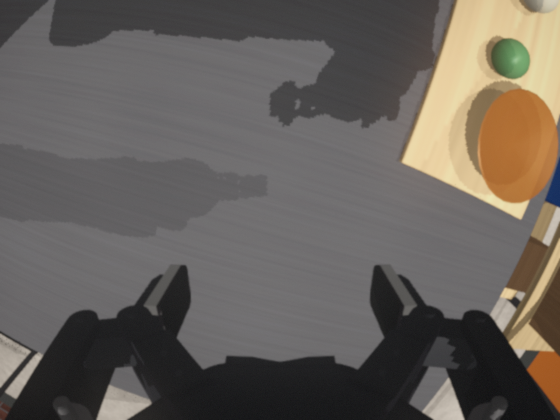

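Three bushings stand on the cardboard: scene (123,270), (176,264), (149,302). There are two pale-green globes in the end cells: scene (323,146) and (364,112). The yellow globe (340,92) and black one (392,140) are the look-alikes. The wrist view has nothing relevant in it. Next I measure positions.

```bash
cat > h.py <<'E'
from workcell import env
import cv2, numpy as np
from scipy.spatial.transform import Rotation as R
def ray(n,uv):
    m=env.camera_model(n);K=m["camera_matrix"];T=np.array(m["camera_from_world"])
    d=np.linalg.inv(K)@[uv[0],uv[1],1]; Rt=T[:3,:3].T
    return -Rt@T[:3,3], Rt@d/np.linalg.norm(d)
def onz(n,uv,z):
    o,d=ray(n,uv); return o+d*(z-o[2])/d[2]
def tri(uv1,uv2,n1="scene",n2="side"):
    o,d=ray(n1,uv1);p,e=ray(n2,uv2)
    a=np.linalg.lstsq(np.c_[d,-e],p-o,rcond=None)[0]
    x=o+a[0]*d;y=p+a[1]*e
    return (x+y)/2,np.linalg.norm(x-y)
def proj(n,P):
    m=env.camera_model(n);T=np.array(m["camera_from_world"])
    c=T[:3,:3]@P+T[:3,3];c=m["camera_matrix"]@c;return c[:2]/c[2]
def pose():
    s=env.get_state();q=s["orientation"]
    return s,np.array(s["tcp_pos"]),R.from_quat([q[1],q[2],q[3],q[0]]).as_matrix()
def wray(uv,p,Rm):
    m=env.camera_model("wrist");K=m["camera_matrix"];T=m["T_tool_cam"]
    v=np.array([(uv[0]-K[0,2]),(uv[1]-K[1,2])]);r=np.linalg.norm(v);th=r/K[0,0]
    d=np.r_[np.sin(th)*v/max(r,1e-9),np.cos(th)]
    return p+Rm@T[:3,3], Rm@T[:3,:3]@d
def wz(uv,p,Rm,z):
    o,d=wray(uv,p,Rm);return o+d*(z-o[2])/d[2]
def wproj(P,p,Rm):
    m=env.camera_model("wrist");K=m["camera_matrix"];T=m["T_tool_cam"]
    c=T[:3,:3].T@(Rm.T@(P-p)-T[:3,3]);th=np.arctan2(np.hypot(c[0],c[1]),c[2])
    return K[:2,2]+K[0,0]*th*c[:2]/np.hypot(c[0],c[1])
def blobs(mask,lo=20,hi=1e9):
    n,l,st,c=cv2.connectedComponentsWithStats(mask.astype(np.uint8))
    return [(c[i].round(1),st[i]) for i in range(1,n) if lo<=st[i][4]<=hi]
def snap(n,name,scale=1,crop=None):
    im=env.read_camera(n)
    v=im[:,:,::-1]
    if crop: v=v[crop[1]:crop[3],crop[0]:crop[2]]
    if scale!=1: v=cv2.resize(v,None,fx=scale,fy=scale,interpolation=cv2.INTER_CUBIC)
    cv2.imwrite("pics/"+name,v);return im
E
python3 - <<'E'
import cv2,numpy as np
from h import *
for n in("scene","side"):
    im=cv2.imread(f"pics/{n}0.png");hsv=cv2.cvtColor(im,cv2.COLOR_BGR2HSV).astype(int);H,S,V=hsv[...,0],hsv[...,1],hsv[...,2]
    print(n)
    for nm,mk in dict(cyan=(H>80)&(H<100)&(S>60)&(V>100),yel=(H>20)&(H<32)&(S>120)&(V>100),white=(S<45)&(V>170)).items():
        for c,s in blobs(mk,40,3000): print(nm,c,s)
for n,c,nm in(("scene",(90,230,230,350),"a"),("side",(260,120,360,190),"b"),("scene",(225,170,345,285),"c"),("side",(235,170,355,280),"d")):
    im=cv2.imread(f"pics/{n}0.png")[c[1]:c[3],c[0]:c[2]]
    im=cv2.resize(im,(400,int(400*im.shape[0]/im.shape[1])),interpolation=cv2.INTER_CUBIC);cv2.imwrite(f"pics/x{nm}.png",im)
ims=[cv2.resize(cv2.imread(f"pics/x{k}.png"),(400,300)) for k in "abcd"]
cv2.imwrite("pics/grid0.png",np.vstack([np.hstack(ims[:2]),np.hstack(ims[2:])]))
E
```

```text
scene
cyan [363.8 112.1] [355 104  18  16 170]
cyan [360.5 128.4] [358 122   6  12  41]
cyan [323.  146.4] [314 137  19  17 184]
cyan [321.3 161.5] [319 155   5  12  43]
yel [338.  97.] [330  82  18  36 388]
yel [235.1 192. ] [228 186  15  13 157]
yel [175.3 263.5] [165 254  22  19 284]
yel [122.7 271.6] [112 262  21  19 254]
yel [147.6 301.9] [137 292  23  21 334]
white [191.4   4.2] [181   0  25  12 128]
white [377.  15.] [358   0  35  32  71]
white [432.6  59.5] [414  47  39  26 762]
white [320.7 165.8] [315 162  12   8  45]
white [236.7 193.3] [224 181  27  25 250]
white [303.8 202.9] [298 198  13  11 103]
white [391.2 208.3] [371 199  36  27  85]
white [387.8 219.4] [375 209  25  20 299]
white [283.3 226.2] [277 221  14  11 120]
white [261.4 251.2] [255 245  14  13 137]
white [542.3 288.6] [ 517  260   43   65 1545]
white [248.6 307.5] [238 295  22  27  71]
side
cyan [292.9 269.5] [283 253  23  39 304]
cyan [291.6 335.5] [281 316  24  40 310]
yel [297.6 137.9] [291 135  14   7  60]
yel [330.7 138.5] [325 135  12   8  54]
yel [307.8 156.6] [300 153  16   8  85]
yel [150.2 209.3] [ 129  190   44   39 1389]
yel [330.  213.8] [323 209  15  10 115]
yel [345.5 342.3] [333 321  27  49 853]
white [314.2  82. ] [308  78  13   9  91]
white [547.6 124.8] [ 526   98   34   73 1347]
white [470.5 162.6] [454 150  39  25 457]
white [157.8 175.8] [ 132  156   51   41 1661]
white [264.2 194.2] [259 192  12   6  55]
white [329.5 216.8] [316 207  29  18 208]
white [266.1 215.3] [260 212  13   7  70]
white [268.7 238.7] [262 235  14   8  85]
white [462.6 251.6] [458 248  10   8  52]
white [517.6 255.3] [513 252  10   8  55]
white [294.9 258.3] [291 254   9   9  55]
white [187.8 275.6] [169 261  41  31 816]
white [295.3 289.3] [287 284  15  10  49]
white [294.2 321.9] [289 316  12  13 105]
white [293.9 353.2] [285 347  17  13  84]
```

View pics/grid0.png

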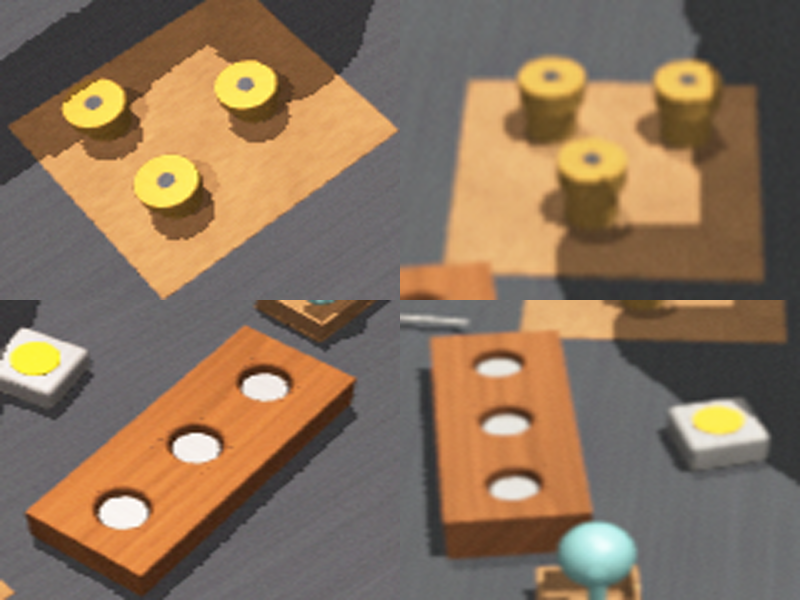

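```bash
python3 - <<'E'
from h import *
B=[((122.9,270.8),(297.5,137.7)),((176.1,263.6),(332,138.7)),((148.1,302.4),(308,156.9))]
# which match?
for i,(a,_) in enumerate(B):
    print("bush",i,onz("scene",a,.051).round(4),[onz("side",b,.051).round(4)[:2] for _,b in B])
M=[((304.2,202.2),(268.9,238.2)),((283.8,225.6),(266.5,215.1)),((261.9,250.5),(264.4,193.1))]
for a,b in M: print("bore",onz("scene",a,.05).round(4)[:2],onz("side",b,.05).round(4)[:2])
G=[((363.8,112.1),(292.5,327.5)),((323,146.4),(294,264))]
for a,b in G: print("globe",tri(a,b))
for a in((237,190),): print("tape?",onz("scene",a,.036),onz("side",(330,214),.036))
print("yellow",onz("scene",(340,92),.1),"black",onz("scene",(392,140),.1),"bowl",onz("scene",(388,216),.02))
print("driver",onz("scene",(240,297),.01),onz("scene",(283,350),.01))
# sheet corners/plinth corners
for c in((235,252),(262,277),(331,192),(302,182)):print("plinth c",onz("scene",c,.05).round(3))
E
```

```text
bush 0 [ 0.4328 -0.399   0.051 ] [array([ 0.5439, -0.3901]), array([ 0.4293, -0.3931]), array([ 0.5006, -0.2805])]
bush 1 [ 0.5044 -0.2852  0.051 ] [array([ 0.5439, -0.3901]), array([ 0.4293, -0.3931]), array([ 0.5006, -0.2805])]
bush 2 [ 0.5469 -0.3965  0.051 ] [array([ 0.5439, -0.3901]), array([ 0.4293, -0.3931]), array([ 0.5006, -0.2805])]
bore [0.5796 0.0904] [0.5749 0.1022]
bore [ 0.5993 -0.0019] [0.5938 0.0103]
bore [ 0.6187 -0.0945] [ 0.6131 -0.0866]
globe (array([0.48064776, 0.42086649, 0.10026669]), np.float64(0.0004701509225077563))
globe (array([0.49567175, 0.23676637, 0.09892607]), np.float64(0.0007257965666317387))
tape? [ 0.41679455 -0.01971159  0.036     ] [ 0.41953047 -0.02616691  0.036     ]
yellow [0.37288434 0.42694201 0.1       ] black [0.60963063 0.40289644 0.1       ] bowl [0.75309724 0.25051288 0.02      ]
driver [ 0.66787962 -0.20962455  0.01      ] [ 0.84139512 -0.21542589  0.01      ]
plinth c [ 0.576 -0.15   0.05 ]
plinth c [ 0.677 -0.142  0.05 ]
plinth c [0.604 0.171 0.05 ]
plinth c [0.525 0.132 0.05 ]
```

```bash
cat >> h.py <<'E'
def go(target,yaw=None):
    """print tool-frame shift (cm) to TCP target, yaw = angle of tool y in deg (mod 180), tilt fix"""
    s,p,Rm=pose()
    cy=np.degrees(np.arctan2(Rm[1,1],Rm[0,1]))
    if yaw is None: yaw=cy
    d=(yaw-cy+90)%180-90; yw=np.radians(cy+d)
    y=np.array([np.cos(yw),np.sin(yw),0]);x=np.array([0,0,-1.]);Rt=np.c_[x,y,np.cross(x,y)]
    rv=np.degrees(R.from_matrix(Rm.T@Rt).as_rotvec())
    print("t",s["clock"].__round__(2),"tcp",p.round(4),"yaw",round(cy,2),"j6",round(s["joint_pos"][5],2),"F",s["wrist_force"].round(1),"gap",round(s["finger_gap"],4))
    D=np.array(target)-p
    print("  shift cm in CURRENT axes",(Rm.T@D*100).round(2),"rotvec",rv.round(2),"| shift in axes after turn",(Rt.T@D*100).round(2))
E
python3 - <<'E'
from h import *
s,p,Rm=pose();print(Rm.round(3))
go([.5024,-.283,.20],0)
go([.4310,-.396,.20],0)
E
```

```text
[[-0.     0.286 -0.958]
 [ 0.001 -0.958 -0.286]
 [-1.    -0.001 -0.   ]]
t 0.15 tcp [ 0.1643 -0.5506  0.2306] yaw -73.39 j6 1.43 F [-0.6 -0.1 -0.1] gap 0.0854
  shift cm in CURRENT axes [  3.09 -15.98 -40.05] rotvec [-7.339e+01 -6.000e-02  6.000e-02] | shift in axes after turn [  3.06  33.81 -26.76]
t 0.15 tcp [ 0.1643 -0.5506  0.2306] yaw -73.39 j6 1.43 F [-0.6 -0.1 -0.1] gap 0.0854
  shift cm in CURRENT axes [  3.08  -7.19 -29.98] rotvec [-7.339e+01 -6.000e-02  6.000e-02] | shift in axes after turn [  3.06  26.67 -15.46]
```

drive_tool:
  plan:
    - [[0.3, -1.6, -4, 0, 0, 0, 1], [0.3, -1.6, -3.8, 0, 0, 0, 1], [0.3, -1.6, -3.8, 0, 0, 0, 1], [0.3, -1.6, -3.8, 0, 0, 0, 1], [0.3, -1.6, -3.8, 0, 0, 0, 1]]

```text
clock: 0.57
tcp_pos: [0.3252, -0.419, 0.2161]
orientation: [-0.102, -0.7, -0.102, 0.7]
wrist_force: [0.2, -0.7, 0.4]
finger_gap: 0.0856
```

drive_tool:
  plan:
    - [[0.3, -1.6, -3.8, 0, 0, 0, 1], [0.3, -1.6, -3.8, 0, 0, 0, 1], [0.3, -1.6, -3.8, 0, 0, 0, 1], [0.3, -1.6, -3.8, 0, 0, 0, 1], [0.3, -1.6, -3.8, 0, 0, 0, 1]]

```text
clock: 0.98
tcp_pos: [0.4846, -0.2878, 0.2011]
orientation: [-0.102, -0.7, -0.102, 0.7]
wrist_force: [-1.0, -0.4, 1.2]
finger_gap: 0.0852
```

drive_tool:
  plan:
    - [[0, 0, 0, -7.1, 0, 0, 1], [0, 0, 0, -7.1, 0, 0, 1], [0, 0, 0, -7.1, 0, 0, 1], [0, 0, 0, -7.1, 0, 0, 1], [0, 0, 0, -7.1, 0, 0, 1]]

```text
clock: 1.4
tcp_pos: [0.4835, -0.2891, 0.201]
orientation: [-0.312, -0.634, -0.313, 0.634]
wrist_force: [-0.3, 0.7, 0.0]
finger_gap: 0.0854
```

drive_tool:
  plan:
    - [[0, 0, 0, -7.1, 0, 0, 1], [0, 0, 0, -7.1, 0, 0, 1], [0, 0, 0, -7.1, 0, 0, 1], [0, 0, 0, -7.1, 0, 0, 1], [0, 0, 0, -7.1, 0, 0, 1]]

```text
clock: 1.82
tcp_pos: [0.4833, -0.2893, 0.201]
orientation: [-0.491, -0.509, -0.491, 0.509]
wrist_force: [0.2, 0.1, 0.6]
finger_gap: 0.0855
```

drive_tool:
  plan:
    - [[0, 0, 0, -7.1, 0, 0, 1], [0, 0, 0, -7.1, 0, 0, 1], [0, 0, 0, 0, 0, 0, 1], [0, 0, 0, 0, 0, 0, 1], [0, 0, 0, 0, 0, 0, 1]]

```text
clock: 2.23
tcp_pos: [0.4834, -0.2894, 0.2012]
orientation: [0.548, 0.447, 0.548, -0.447]
wrist_force: [0.1, 0.1, -0.6]
finger_gap: 0.0856
```

```bash
python3 - <<'E'
from h import *
go([.5024,-.283,.20],12)
s,p,Rm=pose();snap("wrist","w1.png")
print(wproj(np.array([.5024,-.283,.051]),p,Rm))
E
```

```text
t 2.23 tcp [ 0.4834 -0.2894  0.2012] yaw 11.63 j6 0.69 F [ 0.1  0.1 -0.6] gap 0.0856
  shift cm in CURRENT axes [ 0.12  1.99 -0.25] rotvec [-0.37 -0.01  0.02] | shift in axes after turn [ 0.12  2.   -0.24]
[301.54557476 191.42839625]
```

View pics/w1.png

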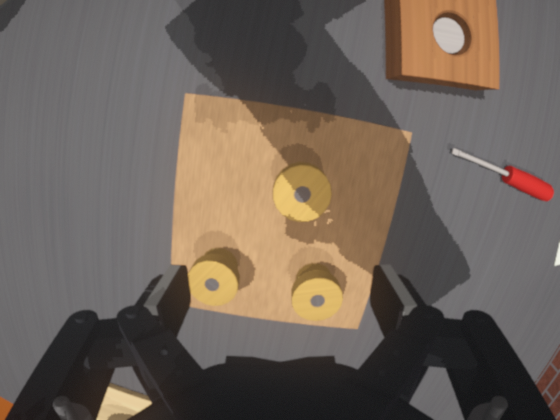

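The wrist view shows all three bushings, with dark discs at (302,194), (213,285) and (318,300). Next I get their positions.

```bash
cat >> h.py <<'E'
def disc(im,uv0,r=34):
    """bushing top: yellow shoulder-top mask -> ellipse of hull"""
    h=cv2.cvtColor(im,cv2.COLOR_RGB2HSV).astype(int)
    m=((h[...,2]<130)&(h[...,1]<90)).astype(np.uint8)
    u,v=map(int,uv0);w=10
    sub=m[v-w:v+w+1,u-w:u+w+1]
    b=blobs(sub,8)
    b=min(b,key=lambda k:np.hypot(*(k[0]-w)))
    return b[0]+[u-w,v-w],b[1][4]
E
python3 - <<'E'
from h import *
im=cv2.imread("pics/w1.png")[:,:,::-1].copy()
s,p,Rm=pose()
for uv in((302,194),(213,285),(318,300)):
    c,a=disc(im,uv);print(c,a,wz(c,p,Rm,.051).round(4))
E
```

```text
[303.2 193.1] 148 [ 0.5044 -0.2843  0.051 ]
[209.8 286.2] 31 [ 0.431  -0.4023  0.051 ]
[314.4 301.4] 8 [ 0.5432 -0.3976  0.051 ]
```

```bash
python3 - <<'E'
from h import *
go([.504,-.284,.020],12)
E
```

```text
t 2.28 tcp [ 0.4834 -0.2895  0.2013] yaw 11.66 j6 0.69 F [0.8 0.3 1.5] gap 0.0855
  shift cm in CURRENT axes [18.13  2.13 -0.12] rotvec [-0.34 -0.    0.01] | shift in axes after turn [18.13  2.13 -0.11]
```

drive_tool:
  plan:
    - [[2, 2.1, -0.1, -0.3, 0, 0, 1], [4, 0, 0, 0, 0, 0, 1], [4, 0, 0, 0, 0, 0, 1], [0, 0, 0, 0, 0, 0, 1], [0, 0, 0, 0, 0, 0, 1]]

```text
clock: 2.7
tcp_pos: [0.5019, -0.2828, 0.0996]
orientation: [0.548, 0.445, 0.552, -0.445]
wrist_force: [1.5, -0.2, 1.3]
finger_gap: 0.0851
```

```bash
python3 - <<'E'
from h import *
s,p,Rm=pose();im=snap("wrist","w2.png")
e=wproj(np.array([.504,-.284,.051]),p,Rm);print(e)
go([.504,-.284,.020],12)
E
```

```text
[283.25918655 237.04560938]
t 2.75 tcp [ 0.5037 -0.2842  0.1021] yaw 12.05 j6 0.71 F [-0.2 -1.3  1.1] gap 0.0854
  shift cm in CURRENT axes [ 8.21  0.04 -0.01] rotvec [ 0.05 -0.04  0.04] | shift in axes after turn [ 8.21  0.04 -0.01]
```

View pics/w2.png

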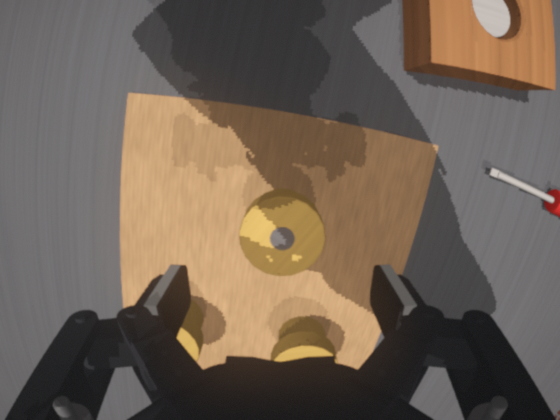

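drive_tool:
  plan:
    - [[2.5, 0, 0, 0, 0, 0, 1], [2.5, 0, 0, 0, 0, 0, 1], [2, 0, 0, 0, 0, 0, 1], [1.2, 0, 0, 0, 0, 0, 1], [0, 0, 0, 0, 0, 0, 1]]

```text
clock: 3.17
tcp_pos: [0.5042, -0.2847, 0.0199]
orientation: [0.55, 0.445, 0.55, -0.445]
wrist_force: [0.1, -0.1, 0.1]
finger_gap: 0.0857
```

drive_tool:
  plan:
    - [[0, 0, 0, 0, 0, 0, 0.4], [0, 0, 0, 0, 0, 0, 0.4], [0, 0, 0, 0, 0, 0, 0.4], [0, 0, 0, 0, 0, 0, 0.4], [0, 0, 0, 0, 0, 0, 0.4]]
  squeeze: 60

```text
clock: 3.58
tcp_pos: [0.5054, -0.2858, 0.0224]
orientation: [0.552, 0.444, 0.548, -0.445]
wrist_force: [-0.7, -1.1, 6.4]
finger_gap: 0.0542
```

```bash
python3 - <<'E'
from h import *
s,p,Rm=pose();im=snap("wrist","w3.png")
go([.504,-.284,.020],12)
E
```

```text
t 3.63 tcp [ 0.5054 -0.2859  0.0224] yaw 12.09 j6 0.71 F [-1.7  0.   6.6] gap 0.0542
  shift cm in CURRENT axes [ 0.24 -0.1  -0.21] rotvec [ 0.08  0.25 -0.15] | shift in axes after turn [ 0.24 -0.1  -0.21]
```

View pics/w3.png

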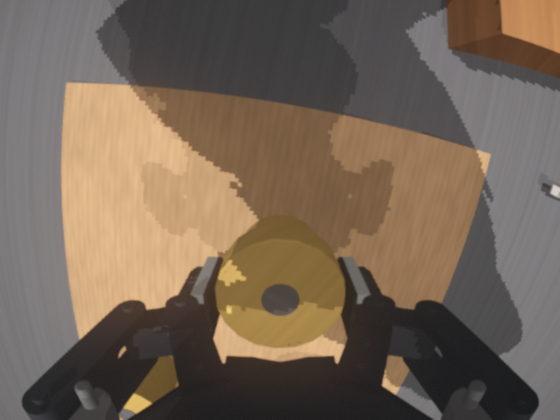

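```bash
python3 - <<'E'
from h import *
s,p,Rm=pose()
for z in(.049,.051,.054): 
    P=wz((280,299),p,Rm,z);print(P.round(4),(Rm.T@(P-p)).round(4))
print(wproj(np.array([.504,-.284,.051]),p,Rm))
snap("scene","s1.png",4,(130,200,260,320))
E
```

```text
[ 0.505  -0.2854  0.049 ] [-0.0266 -0.0002 -0.0005]
[ 0.5047 -0.2841  0.051 ] [-0.0286 -0.0002 -0.0018]
[ 0.5043 -0.2822  0.054 ] [-0.0316 -0.0002 -0.0037]
[278.34275719 298.55493022]
```

View pics/s1.png

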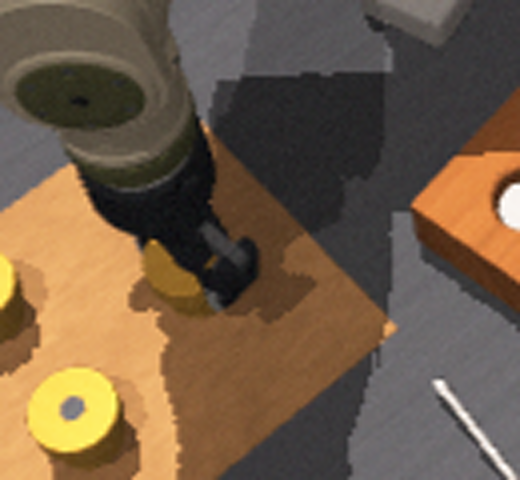

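drive_tool:
  plan:
    - [[-1, 0, 0, 0, 0, 0, 0.4], [-2, 0, 0, 0, 0, 0, 0.4], [-3, 0, 0, 0, 0, 0, 0.4], [-3, 0, 0, 0, 0, 0, 0.4], [0, 0, 0, 0, 0, 0, 0.4]]

```text
clock: 4.1
tcp_pos: [0.5071, -0.2865, 0.1168]
orientation: [0.554, 0.445, 0.546, -0.444]
wrist_force: [0.5, -0.3, -2.0]
finger_gap: 0.0541
```

```bash
python3 - <<'E'
from h import *
s,p,Rm=pose();im=snap("wrist","w4.png");snap("side","sd1.png",5,(260,100,380,200))
go([.616,-.0905,.13],12)
E
```

```text
t 4.2 tcp [ 0.505  -0.285   0.1117] yaw 12.1 j6 0.71 F [ 0.6 -0.1 -3.4] gap 0.0542
  shift cm in CURRENT axes [ -1.84  14.94 -16.69] rotvec [ 0.1   0.18 -0.16] | shift in axes after turn [ -1.83  14.91 -16.72]
```

View pics/w4.png

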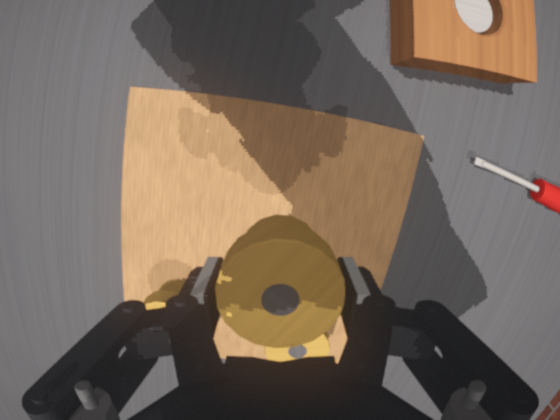

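View pics/sd1.png

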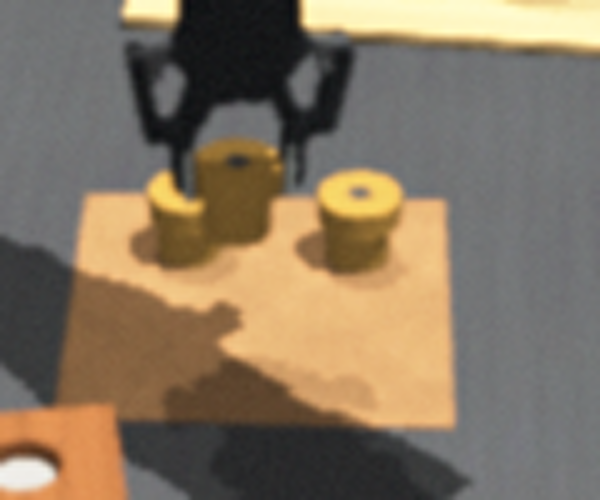

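drive_tool:
  plan:
    - [[-0.4, 2.5, -3.3, 0, 0, 0, 0.4], [-0.4, 2.5, -3.3, 0, 0, 0, 0.4], [-0.4, 2.5, -3.3, 0, 0, 0, 0.4], [-0.4, 2.5, -3.3, 0, 0, 0, 0.4], [-0.2, 2.5, -3.3, 0, 0, 0, 0.4]]

```text
clock: 4.62
tcp_pos: [0.5908, -0.0947, 0.1261]
orientation: [0.549, 0.444, 0.551, -0.445]
wrist_force: [0.8, -0.4, -3.4]
finger_gap: 0.0545
```

drive_tool:
  plan:
    - [[0, 1.5, -3.2, 0, 0, 0, 0.4], [0, 0.9, -3, 0, 0, 0, 0.4], [0, 0, 0, 0, 0, 0, 0.4], [0, 0, 0, 0, 0, 0, 0.4], [0, 0, 0, 0, 0, 0, 0.4]]

```text
clock: 5.03
tcp_pos: [0.6009, -0.0308, 0.126]
orientation: [0.549, 0.444, 0.551, -0.445]
wrist_force: [0.3, -0.5, -3.3]
finger_gap: 0.0545
```

```bash
python3 - <<'E'
from h import *
s,p,Rm=pose();im=snap("wrist","w5.png")
print(repr(p),repr(Rm))
go([.616,-.0905,.13],12)
print(wproj(np.array([.616,-.0905,.05]),p,Rm))
E
```

```text
array([ 0.60088163, -0.03079858,  0.12597116]) array([[-2.71818067e-03,  9.77614684e-01,  2.10385695e-01],
       [-3.15965668e-05,  2.10386388e-01, -9.77618313e-01],
       [-9.99996305e-01, -2.66399067e-03, -5.40978948e-04]])
t 5.08 tcp [ 0.6011 -0.0315  0.1263] yaw 12.08 j6 1.17 F [ 0.8 -1.6 -3. ] gap 0.0542
  shift cm in CURRENT axes [-0.38  0.23  6.08] rotvec [ 0.08 -0.02  0.12] | shift in axes after turn [-0.37  0.23  6.08]
[283.21137424 294.20706793]
```

View pics/w5.png

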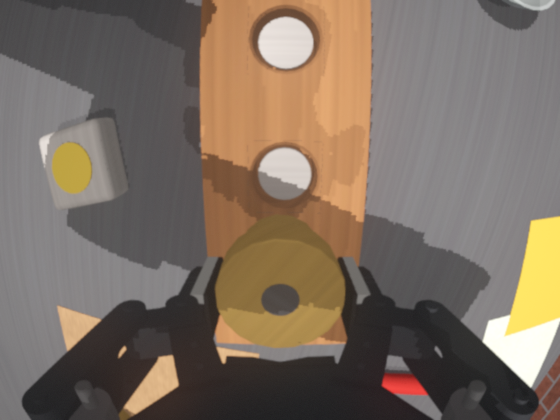

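```bash
python3 - <<'E'
import cv2
im=cv2.imread("pics/w5.png")
cv2.imwrite("pics/w5c.png",cv2.resize(im[0:220,190:390],None,fx=2.7,fy=2.7,interpolation=cv2.INTER_CUBIC))
E
```

```text
(no output)
```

View pics/w5c.png

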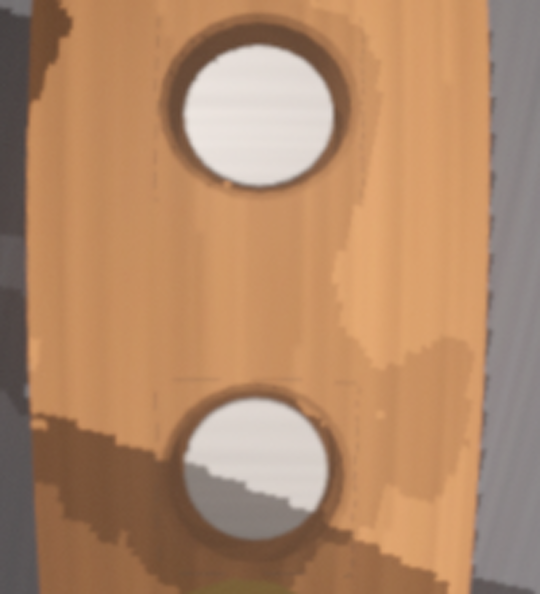

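```bash
cat >> h.py <<'E'
def circ(P,it=6):
    P=np.asarray(P)[:,:2];k=np.ones(len(P),bool)
    for _ in range(it):
        A=np.c_[2*P[k],np.ones(k.sum())];x=np.linalg.lstsq(A,(P[k]**2).sum(1),rcond=None)[0]
        c=x[:2];r=np.sqrt(x[2]+c@c);res=np.hypot(*(P-c).T)-r
        k=np.abs(res)<max(.0005,1.5*np.std(res[k]))
    return c,r,k.sum(),np.std(res[k])
def bore(im,p,Rm,c0,z=.05,rng=(.0195,.0275),sign=1,vmax=420,ch=0):
    """radial edge points around approx centre c0 on plane z; edge = biggest dark->bright outward"""
    g=cv2.GaussianBlur(im[...,ch].astype(np.float32),(0,0),0.8)
    pts=[]
    rs=np.arange(rng[0],rng[1],.00025)
    for a in np.radians(np.arange(0,360,4)):
        uv=np.array([wproj(np.array([c0[0]+r*np.cos(a),c0[1]+r*np.sin(a),z]),p,Rm) for r in rs],np.float32)
        if uv.min()<1 or uv[:,0].max()>558 or uv[:,1].max()>vmax: continue
        v=cv2.remap(g,uv[:,0].reshape(-1,1),uv[:,1].reshape(-1,1),cv2.INTER_LINEAR).ravel()
        d=sign*np.gradient(v);i=d.argmax()
        if d[i]>1.0 and 0<i<len(rs)-1: pts.append([c0[0]+rs[i]*np.cos(a),c0[1]+rs[i]*np.sin(a)])
    return np.array(pts)
E
python3 - <<'E'
from h import *
p=np.array([ 0.60088163, -0.03079858,  0.12597116]);Rm=np.array([[-2.71818067e-03,  9.77614684e-01,  2.10385695e-01],
       [-3.15965668e-05,  2.10386388e-01, -9.77618313e-01],
       [-9.99996305e-01, -2.66399067e-03, -5.40978948e-04]])
im=cv2.imread("pics/w5.png")[:,:,::-1].copy()
for uv,vm in(((284.4,174.8),206),((284.4,38.5),420)):
    c=wz(uv,p,Rm,.05)[:2];print("manual",c.round(4))
    for _ in range(3):
        P=bore(im,p,Rm,c,vmax=vm); c,r,n,s=circ(P); print(c.round(4),r.round(4),n,len(P),s.round(5))
E
```

```text
manual [0.5966 0.0018]
[0.5961 0.0014] 0.0228 52 69 0.00026Traceback (most recent call last):
  File "<stdin>", line 9, in <module>
  File "h.py", line 74, in bore
    uv=np.array([wproj(np.array([c0[0]+r*np.cos(a),c0[1]+r*np.sin(a),z]),p,Rm) for r in rs],np.float32)
                 ~~~~~^^^^^^^^^^^^^^^^^^^^^^^^^^^^^^^^^^^^^^^^^^^^^^^^^^^^^^^^
  File "h.py", line 29, in wproj
    m=env.camera_model("wrist");K=m["camera_matrix"];T=m["T_tool_cam"]
ValueError: time passes only in moves, steps and waits
```

```bash
python3 - <<'E'
s=open("h.py").read()
s=s.replace("env.camera_model(","CM(")
s=s.replace("def ray(","_c={}\ndef CM(n):\n    if n not in _c: _c[n]=env.camera_model(n)\n    return _c[n]\ndef ray(",1)
open("h.py","w").write(s)
E
cat > t1.py <<'E'
from h import *
p=np.array([ 0.60088163, -0.03079858,  0.12597116]);Rm=np.array([[-2.71818067e-03,  9.77614684e-01,  2.10385695e-01],
       [-3.15965668e-05,  2.10386388e-01, -9.77618313e-01],
       [-9.99996305e-01, -2.66399067e-03, -5.40978948e-04]])
im=cv2.imread("pics/w5.png")[:,:,::-1].copy()
for uv,vm in(((284.4,174.8),206),((284.4,38.5),420)):
    c=wz(uv,p,Rm,.05)[:2];print("manual",c.round(4))
    for _ in range(3):
        P=bore(im,p,Rm,c,vmax=vm); c,r,n,s=circ(P); print(c.round(4),r.round(4),n,len(P),s.round(5))
E
python3 t1.py
```

```text
manual [0.5966 0.0018]
[0.5961 0.0014] 0.0228 52 69 0.00026
[0.5963 0.0015] 0.0229 49 69 0.00021
[0.5961 0.0015] 0.0228 47 69 0.00022
manual [0.577  0.0926]
[0.5767 0.0932] 0.0233 60 90 0.00024
[0.5767 0.093 ] 0.0233 57 84 0.00022
[0.5766 0.0929] 0.0233 55 86 0.00022
```

```bash
python3 - <<'E'
from h import *
go([.5967,-.0003,.085],12)
E
```

```text
t 5.08 tcp [ 0.6011 -0.0315  0.1263] yaw 12.08 j6 1.17 F [ 0.8 -1.6 -3. ] gap 0.0542
  shift cm in CURRENT axes [ 4.13  0.23 -3.14] rotvec [ 0.08 -0.02  0.12] | shift in axes after turn [ 4.13  0.22 -3.15]
```

drive_tool:
  plan:
    - [[1, 0.22, -1.6, 0, 0, 0, 0.4], [1.5, 0, -1.5, 0, 0, 0.1, 0.4], [1.6, 0, 0, 0, 0, 0, 0.4], [0, 0, 0, 0, 0, 0, 0.4], [0, 0, 0, 0, 0, 0, 0.4]]

```text
clock: 5.5
tcp_pos: [0.5964, -0.0015, 0.0854]
orientation: [0.549, 0.445, 0.55, -0.445]
wrist_force: [0.3, -0.1, -2.8]
finger_gap: 0.0545
```

```bash
python3 - <<'E'
from h import *
go([.5967,-.0003,.07],12)
s,p,Rm=pose();im=snap("wrist","w6.png")
print(wproj(np.array([.5961,.0015,.05]),p,Rm))
E
```

```text
t 5.5 tcp [ 0.5964 -0.0015  0.0854] yaw 12.0 j6 1.22 F [ 0.3 -0.1 -2.8] gap 0.0545
  shift cm in CURRENT axes [ 1.54  0.06 -0.11] rotvec [-0.   -0.03  0.06] | shift in axes after turn [ 1.54  0.06 -0.11]
[280.87114775 237.98873378]
```

View pics/w6.png

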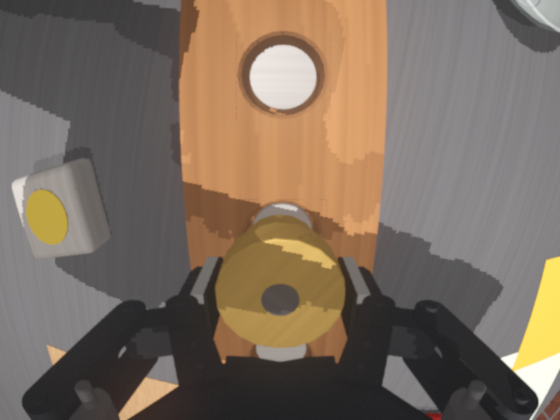

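drive_tool:
  plan:
    - [[0.6, 0.06, -0.1, 0, 0, 0, 0.4], [0.5, 0, 0, 0, 0, 0, 0.4], [0.4, 0, 0, 0, 0, 0, 0.4], [0, 0, 0, 0, 0, 0, 0.4], [0, 0, 0, 0, 0, 0, 0.4]]

```text
clock: 5.97
tcp_pos: [0.5978, 0.0004, 0.0712]
orientation: [0.55, 0.445, 0.549, -0.444]
wrist_force: [0.7, -2.1, -3.1]
finger_gap: 0.0544
```

drive_tool:
  plan:
    - [[0.2, 0, 0, 0, 0, 0, 0.4], [0.2, 0, 0, 0, 0, 0, 0.4], [0, 0, 0, 0, 0, 0, 0.4], [0, 0, 0, 0, 0, 0, 0.4], [0, 0, 0, 0, 0, 0, 0.4]]

```text
clock: 6.38
tcp_pos: [0.5976, 0.0007, 0.067]
orientation: [0.55, 0.445, 0.55, -0.444]
wrist_force: [-1.8, -2.0, -4.3]
finger_gap: 0.0544
```

drive_tool:
  plan:
    - [[0.2, -0.05, 0.05, 0, 0, 0, 0.4], [0.2, 0, 0, 0, 0, 0, 0.4], [0.2, 0, 0, 0, 0, 0, 0.4], [0, 0, 0, 0, 0, 0, 0.4], [0, 0, 0, 0, 0, 0, 0.4]]

```text
clock: 6.8
tcp_pos: [0.5976, 0.0004, 0.0611]
orientation: [0.55, 0.445, 0.55, -0.444]
wrist_force: [0.6, -1.4, -4.2]
finger_gap: 0.0542
```

drive_tool:
  plan:
    - [[0.2, 0, 0, 0, 0, 0, 0.4], [0.2, 0, 0, 0, 0, 0, 0.4], [0.2, 0, 0, 0, 0, 0, 0.4], [0.1, 0, 0, 0, 0, 0, 0.4], [0, 0, 0, 0, 0, 0, 0.4]]

```text
clock: 7.22
tcp_pos: [0.5978, 0.0003, 0.0559]
orientation: [0.551, 0.445, 0.549, -0.444]
wrist_force: [-3.9, -1.4, 5.8]
finger_gap: 0.0545
```

drive_tool:
  plan:
    - [[0, 0, 0, 0, 0, 0, 0.7], [0, 0, 0, 0, 0, 0, 0.9], [0, 0, 0, 0, 0, 0, 0.9], [-2, 0, 0, 0, 0, 0, 0.9], [-2, 0, 0, 0, 0, 0, 0.9]]

```text
clock: 7.63
tcp_pos: [0.5966, 0.0006, 0.0934]
orientation: [0.549, 0.444, 0.551, -0.444]
wrist_force: [0.7, 0.2, 0.6]
finger_gap: 0.0768
```

drive_tool:
  plan:
    - [[-3, 0, 0, 0, 0, 0, 0.9], [-2, 0, 0, 0, 0, 0, 0], [0, 0, 0, 0, 0, 0, 0], [0, 0, 0, 0, 0, 0, 0], [0, 0, 0, 0, 0, 0, 0]]

```text
clock: 8.05
tcp_pos: [0.5973, 0.0003, 0.1437]
orientation: [0.55, 0.445, 0.55, -0.444]
wrist_force: [-0.2, -0.7, -1.1]
finger_gap: 0.0289
```

```bash
python3 - <<'E'
from h import *
go([.5972,.0015,.09],12)
s,p,Rm=pose();im=snap("wrist","w7.png");
print(wproj(np.array([.5961,.0015,.085]),p,Rm),wproj(p,p,Rm))
E
```

```text
t 8.05 tcp [5.973e-01 3.000e-04 1.437e-01] yaw 12.11 j6 1.23 F [-0.2 -0.7 -1.1] gap 0.0289
  shift cm in CURRENT axes [ 5.37  0.01 -0.11] rotvec [ 0.11 -0.01 -0.08] | shift in axes after turn [ 5.37  0.02 -0.11]
[278.66037758 226.79280694] [280.33311068 270.57244796]
```

View pics/w7.png

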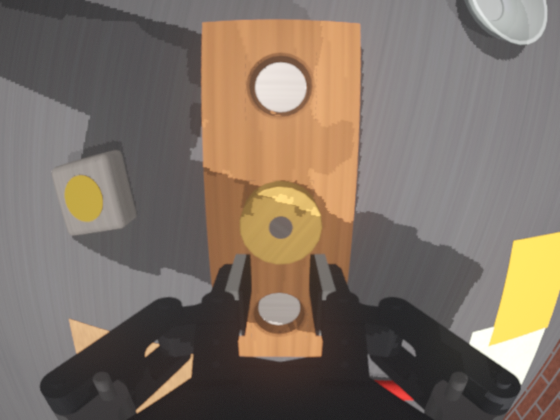

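drive_tool:
  plan:
    - [[2, 0, -0.17, 0, 0, 0, 0], [2, 0, 0, 0, 0, 0, 0], [1, 0, 0, 0, 0, 0, 0], [0.4, 0, 0, 0, 0, 0, 0], [0, 0, 0, 0, 0, 0, 0]]

```text
clock: 8.52
tcp_pos: [0.5957, 0.0021, 0.0884]
orientation: [0.549, 0.444, 0.551, -0.445]
wrist_force: [-0.9, -0.8, 0.6]
finger_gap: -0.0002
```

drive_tool:
  plan:
    - [[0.4, 0, 0, 0, 0, 0, 0], [0.4, 0, 0, 0, 0, 0, 0], [0.4, 0, 0, 0, 0, 0, 0], [0.3, 0, 0, 0, 0, 0, 0], [0, 0, 0, 0, 0, 0, 0]]

```text
clock: 8.93
tcp_pos: [0.5982, 0.0017, 0.0764]
orientation: [0.551, 0.445, 0.549, -0.444]
wrist_force: [0.1, -0.7, 1.6]
finger_gap: 0.0001
```

drive_tool:
  plan:
    - [[0.3, 0, 0, 0, 0, 0, 0], [0.3, 0, 0, 0, 0, 0, 0], [0.2, 0, 0, 0, 0, 0, 0], [0.2, 0, 0, 0, 0, 0, 0], [0, 0, 0, 0, 0, 0, 0]]

```text
clock: 9.35
tcp_pos: [0.5984, 0.0017, 0.07]
orientation: [0.552, 0.446, 0.548, -0.443]
wrist_force: [-8.7, 0.2, 24.7]
finger_gap: 0.0
```

drive_tool:
  plan:
    - [[0.1, 0, 0, 0, 0, 0, 0], [0.1, 0, 0, 0, 0, 0, 0], [0, 0, 0, 0, 0, 0, 0], [0, 0, 0, 0, 0, 0, 0], [0, 0, 0, 0, 0, 0, 0]]

```text
clock: 9.77
tcp_pos: [0.5984, 0.0018, 0.0699]
orientation: [0.552, 0.446, 0.548, -0.443]
wrist_force: [-11.5, 1.3, 35.5]
finger_gap: -0.0003
```

drive_tool:
  plan:
    - [[-3, 0, 0, 0, 0, 0, 0], [-4, 0, 0, 0, 0, 0, 0], [-4, 0, 0, 0, 0, 0, 1], [-2, 0, 0, 0, 0, 0, 1], [0, 0, 0, 0, 0, 0, 1]]

```text
clock: 10.18
tcp_pos: [0.6005, 0.0015, 0.2001]
orientation: [0.554, 0.447, 0.546, -0.442]
wrist_force: [0.4, -0.0, 0.5]
finger_gap: 0.0357
```

```bash
python3 - <<'E'
from h import *
s,p,Rm=pose();im=snap("wrist","w8.png");snap("side","sd2.png",4,(220,130,400,270))
go([.545,-.395,.20],12)
E
```

```text
t 10.28 tcp [0.598  0.0017 0.1948] yaw 12.1 j6 1.23 F [-0.4 -0.2  0.8] gap 0.0507
  shift cm in CURRENT axes [ -0.54 -13.49  37.68] rotvec [ 0.1   0.07 -0.28] | shift in axes after turn [ -0.52 -13.43  37.71]
```

View pics/w8.png

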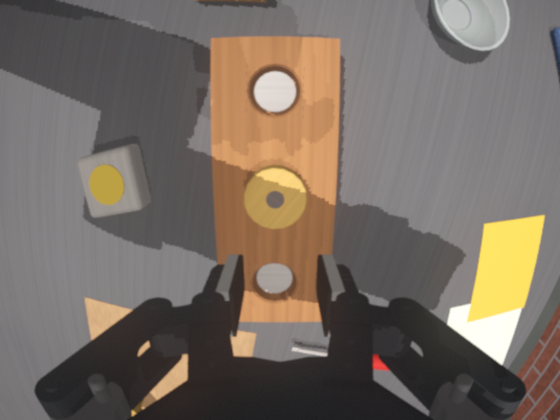

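View pics/sd2.png

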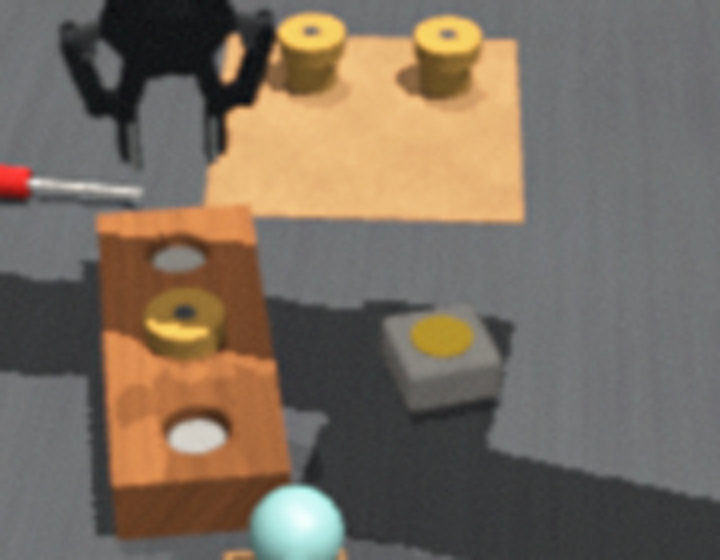

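drive_tool:
  plan:
    - [[0, -1.4, 3.8, 0, 0, 0, 1], [0, -1.4, 3.8, 0, 0, 0, 1], [0, -1.4, 3.8, 0, 0, 0, 1], [0, -1.4, 3.8, 0, 0, 0, 1], [0, -1.4, 3.8, 0, 0, 0, 1]]

```text
clock: 10.7
tcp_pos: [0.567, -0.1997, 0.1912]
orientation: [0.549, 0.445, 0.551, -0.444]
wrist_force: [0.6, 0.0, -0.1]
finger_gap: 0.0852
```

drive_tool:
  plan:
    - [[0, -1.4, 3.8, 0, 0, 0, 1], [0, -1.4, 3.8, 0, 0, 0, 1], [1, -1.3, 3.8, 0, 0, 0, 1], [2, -1.3, 3.7, 0, 0, 0, 1], [2, -1.1, 3.5, 0, 0, -0.2, 1]]

```text
clock: 11.12
tcp_pos: [0.5432, -0.3939, 0.1426]
orientation: [0.549, 0.444, 0.55, -0.445]
wrist_force: [0.8, -0.8, 0.3]
finger_gap: 0.0855
```

drive_tool:
  plan:
    - [[0, 0, 0, 0, 0, 0, 1], [0, 0, 0, 0, 0, 0, 1], [0, 0, 0, 0, 0, 0, 1], [0, 0, 0, 0, 0, 0, 1], [0, 0, 0, 0, 0, 0, 1]]

```text
clock: 11.53
tcp_pos: [0.545, -0.3905, 0.1451]
orientation: [0.55, 0.443, 0.55, -0.444]
wrist_force: [0.0, 0.0, 1.0]
finger_gap: 0.0853
```

```bash
python3 - <<'E'
from h import *
s,p,Rm=pose();im=snap("wrist","w9.png")
go([.545,-.395,.020],12)
u=wproj(np.array([.545,-.395,.051]),p,Rm);print(u)
try:
    c,a=disc(im,u);print(c,a,wz(c,p,Rm,.051))
except Exception as e: print(e)
print(repr(p),repr(Rm))
E
```

```text
t 11.58 tcp [ 0.5451 -0.3906  0.1454] yaw 12.22 j6 0.62 F [ 0.5 -0.  -0.8] gap 0.0857
  shift cm in CURRENT axes [12.54 -0.09  0.41] rotvec [0.22 0.06 0.05] | shift in axes after turn [12.54 -0.1   0.43]
[279.04379598 217.72912302]
min() iterable argument is empty
array([ 0.54496446, -0.39052515,  0.14512858]) array([[-9.64335935e-04,  9.77354255e-01,  2.11607491e-01],
       [-8.89643232e-04,  2.11606667e-01, -9.77354504e-01],
       [-9.99999139e-01, -1.13075324e-03,  6.65436685e-04]])
```

View pics/w9.png

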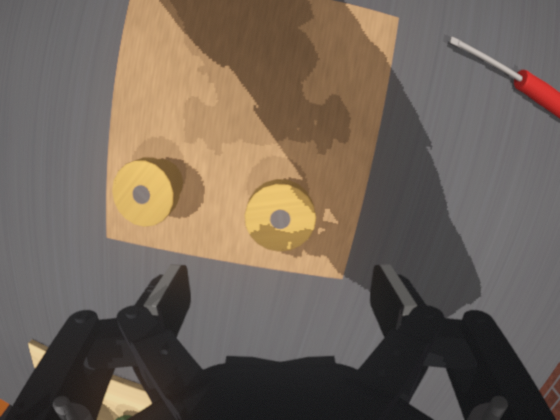

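drive_tool:
  plan:
    - [[3, -0.07, 0.45, 0, 0, 0, 1], [4, 0, 0, 0, 0, 0, 1], [3, 0, 0, 0, 0, 0, 1], [1.5, 0, 0, 0, 0, 0, 1], [0.8, 0, 0, 0, 0, 0, 1]]

```text
clock: 12.0
tcp_pos: [0.5433, -0.3941, 0.0188]
orientation: [0.548, 0.444, 0.552, -0.444]
wrist_force: [0.0, -0.0, -0.2]
finger_gap: 0.0855
```

drive_tool:
  plan:
    - [[0, 0, 0, 0, 0, 0, 1], [0, 0, 0, 0, 0, 0, 0.4], [0, 0, 0, 0, 0, 0, 0.4], [0, 0, 0, 0, 0, 0, 0.4], [0, 0, 0, 0, 0, 0, 0.4]]

```text
clock: 12.42
tcp_pos: [0.546, -0.3976, 0.0241]
orientation: [0.551, 0.444, 0.549, -0.445]
wrist_force: [1.2, 0.3, 6.6]
finger_gap: 0.054
```

```bash
python3 - <<'E'
from h import *
s,p,Rm=pose();im=snap("wrist","w10.png")
go([.545,-.395,.020],12)
print(wz((141,195),np.array([ 0.54496446, -0.39052515,  0.14512858]),np.array([[-9.64335935e-04,  9.77354255e-01,  2.11607491e-01],
       [-8.89643232e-04,  2.11606667e-01, -9.77354504e-01],
       [-9.99999139e-01, -1.13075324e-03,  6.65436685e-04]]),.051))
E
```

```text
t 12.47 tcp [ 0.546  -0.3976  0.0242] yaw 12.12 j6 0.61 F [0.  0.6 6.8] gap 0.0541
  shift cm in CURRENT axes [ 0.41 -0.05 -0.28] rotvec [ 0.12  0.22 -0.09] | shift in axes after turn [ 0.42 -0.05 -0.28]
[ 0.43304735 -0.40002648  0.051     ]
```

View pics/w10.png

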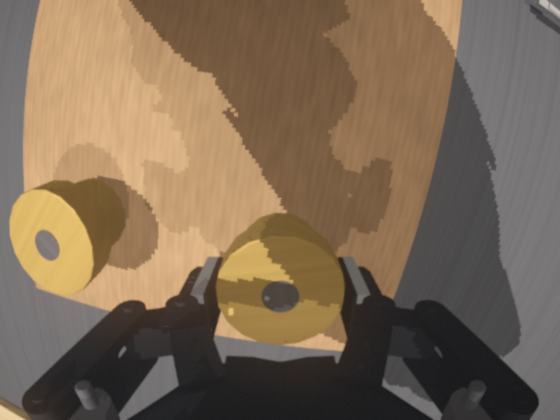

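drive_tool:
  plan:
    - [[-1.5, 0, 0, 0, 0, 0, 0.4], [-3, 0, 0, 0, 0, 0, 0.4], [-3, 0, 0, 0, 0, 0, 0.4], [-2.5, 0, 0, 0, 0, 0, 0.4], [0, 0, 0, 0, 0, 0, 0.4]]

```text
clock: 12.88
tcp_pos: [0.5469, -0.3987, 0.1278]
orientation: [0.553, 0.444, 0.547, -0.445]
wrist_force: [1.3, 0.0, -2.5]
finger_gap: 0.0548
```

```bash
python3 - <<'E'
from h import *
s,p,Rm=pose()
P=p+Rm@np.array([-.0268,0,0])
c=wz((280.5,296),p,Rm,P[2]);o=Rm.T@(c-p);print(o.round(4))
b=np.array([.6167,-.0909,.09])
o[0]=0
go(b-Rm@o,12)
im=snap("wrist","w11.png",1)
print(blobs(((im.max(2)<90)&(im[...,0]<90))[285:310,262:300],30))
E
```

```text
[-0.0268  0.     -0.0021]
t 12.88 tcp [ 0.5469 -0.3987  0.1278] yaw 12.1 j6 0.61 F [ 1.3  0.  -2.5] gap 0.0548
  shift cm in CURRENT axes [  3.6   13.27 -28.45] rotvec [ 0.1   0.46 -0.21] | shift in axes after turn [  3.78  13.23 -28.44]
[(array([17.6, 11.3]), array([  0,   0,  37,  25, 768], dtype=int32))]
```

View pics/w11.png

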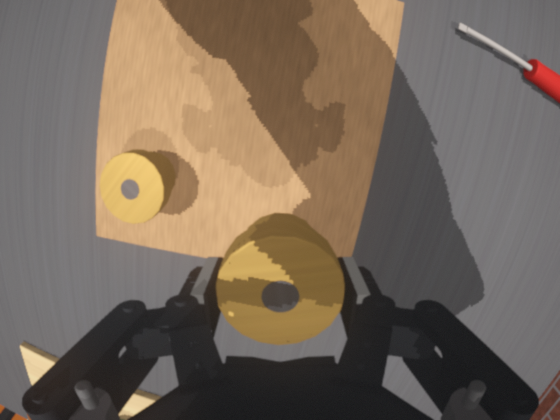

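drive_tool:
  plan:
    - [[0, 1.7, -3.6, 0, 0, 0, 0.4], [0, 1.7, -3.6, 0, 0, 0, 0.4], [0, 1.7, -3.6, 0, 0, 0, 0.4], [0, 1.7, -3.6, 0, 0, 0, 0.4], [0, 1.7, -3.6, 0, 0.3, 0, 0.4]]

```text
clock: 13.35
tcp_pos: [0.5883, -0.2002, 0.1185]
orientation: [0.547, 0.445, 0.553, -0.444]
wrist_force: [0.1, -0.0, -4.8]
finger_gap: 0.0541
```

drive_tool:
  plan:
    - [[1, 1.7, -3.6, 0, 0, 0, 0.4], [1, 1.5, -3.4, 0, 0, 0, 0.4], [1, 1.5, -3.4, 0, 0, 0, 0.4], [0, 0, 0, 0, 0, 0, 0.4], [0, 0, 0, 0, 0, 0, 0.4]]

```text
clock: 13.77
tcp_pos: [0.6118, -0.0878, 0.0883]
orientation: [0.547, 0.443, 0.555, -0.444]
wrist_force: [0.0, 0.0, -4.3]
finger_gap: 0.0543
```

```bash
python3 - <<'E'
from h import *
s,p,Rm=pose()
b=np.array([.6167,-.0909,.076])
go(b-Rm@np.array([0,0,-.0021]),12)
im=snap("wrist","w12.png",1)
E
```

```text
t 13.77 tcp [ 0.6118 -0.0878  0.0883] yaw 12.35 j6 1.08 F [ 0.   0.  -4.3] gap 0.0543
  shift cm in CURRENT axes [1.23 0.42 0.63] rotvec [ 0.35 -0.44  0.4 ] | shift in axes after turn [1.23 0.42 0.61]
```

View pics/w12.png

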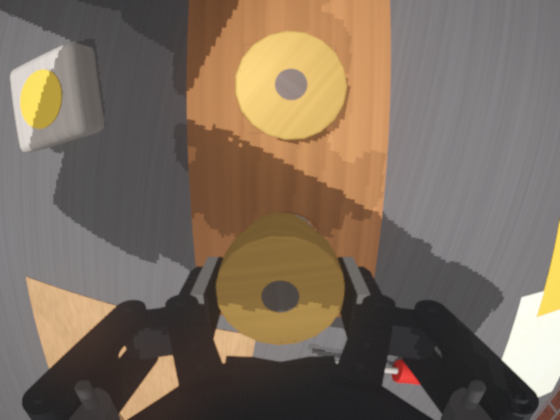

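drive_tool:
  plan:
    - [[0, 0.42, 0.61, 0.3, -0.4, 0.4, 0.4], [0, 0, 0, 0, 0, 0, 0.4], [0, 0, 0, 0, 0, 0, 0.4], [0, 0, 0, 0, 0, 0, 0.4], [0, 0, 0, 0, 0, 0, 0.4]]

```text
clock: 14.23
tcp_pos: [0.6192, -0.097, 0.0917]
orientation: [0.55, 0.447, 0.547, -0.445]
wrist_force: [-0.0, -0.9, -4.7]
finger_gap: 0.0544
```

```bash
python3 - <<'E'
from h import *
s,p,Rm=pose()
im=snap("wrist","w13.png",1)
g=((im.max(2)<120)&(im[...,0].astype(int)-im[...,2]<45))
for c,st in blobs(g[40:130,240:340],100): print(c+[240,40],st,(wz(c+[240,40],p,Rm,.07)).round(4))
b=np.array([.6167,-.0909,.076])
go(b-Rm@np.array([0,0,-.0021]),12)
E
```

```text
t 14.28 tcp [ 0.6192 -0.0968  0.0917] yaw 11.74 j6 1.08 F [ 0.5  0.2 -3.9] gap 0.0543
  shift cm in CURRENT axes [ 1.57 -0.13 -0.42] rotvec [-0.27  0.11 -0.31] | shift in axes after turn [ 1.57 -0.12 -0.42]
```

drive_tool:
  plan:
    - [[0, -0.1, -0.42, -0.2, 0.1, -0.3, 0.4], [0, 0, 0, 0, 0, 0, 0.4], [0, 0, 0, 0, 0, 0, 0.4], [0, 0, 0, 0, 0, 0, 0.4], [0, 0, 0, 0, 0, 0, 0.4]]

```text
clock: 14.7
tcp_pos: [0.6175, -0.092, 0.0916]
orientation: [0.55, 0.445, 0.55, -0.445]
wrist_force: [-0.1, -0.4, -4.5]
finger_gap: 0.0541
```

```bash
python3 - <<'E'
from h import *
s,p,Rm=pose()
im=snap("wrist","w14.png",1)
b=np.array([.6167,-.0909,.076])
go(b-Rm@np.array([0,0,-.0021]),12)
print(repr(p),repr(Rm))
cv2.imwrite("pics/w14c.png",cv2.resize(im[30:350,180:400,::-1],None,fx=1.8,fy=1.8))
E
```

```text
t 14.75 tcp [ 0.6175 -0.0921  0.0916] yaw 12.01 j6 1.08 F [-0.5  0.2 -4.4] gap 0.0542
  shift cm in CURRENT axes [ 1.56 -0.05  0.08] rotvec [ 0.01  0.01 -0.  ] | shift in axes after turn [ 1.56 -0.05  0.08]
array([ 0.61748994, -0.09203709,  0.09157408]) array([[ 9.21848050e-05,  9.78104758e-01,  2.08113126e-01],
       [-1.60320293e-04,  2.08113139e-01, -9.78104747e-01],
       [-9.99999983e-01,  5.68016381e-05,  1.75994910e-04]])
```

View pics/w14c.png

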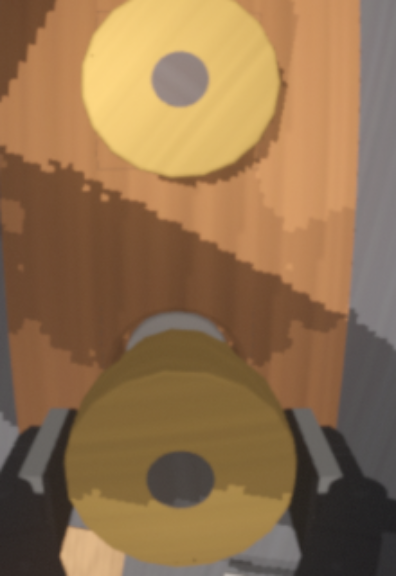

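```bash
python3 - <<'E'
from h import *
s,p,Rm=pose()
m=wz((280,73.9),p,Rm,.07);print(m,m+.095*np.array([.2079,-.978,0]))
E
```

```text
[0.59765617 0.00061302 0.07      ] [ 0.61740667 -0.09229698  0.07      ]
```

drive_tool:
  plan:
    - [[0.6, -0.02, 0.1, 0, 0, 0, 0.4], [0.5, 0, 0, 0, 0, 0, 0.4], [0.4, 0, 0, 0, 0, 0, 0.4], [0.3, 0, 0, 0, 0, 0, 0.4], [0.2, 0, 0, 0, 0, 0, 0.4]]

```text
clock: 15.17
tcp_pos: [0.617, -0.0932, 0.0707]
orientation: [0.549, 0.445, 0.55, -0.445]
wrist_force: [-0.1, -0.2, -4.1]
finger_gap: 0.0541
```

drive_tool:
  plan:
    - [[0.2, 0, 0, 0, 0, 0, 0.4], [0.2, 0, 0, 0, 0, 0, 0.4], [0, 0, 0, 0, 0, 0, 0.4], [0, 0, 0, 0, 0, 0, 0.4], [0, 0, 0, 0, 0, 0, 0.4]]

```text
clock: 15.58
tcp_pos: [0.6172, -0.0932, 0.0674]
orientation: [0.549, 0.445, 0.55, -0.445]
wrist_force: [-1.0, -0.6, -5.3]
finger_gap: 0.054
```

drive_tool:
  plan:
    - [[0.3, 0, 0, 0, 0, 0, 0.4], [0.3, 0, 0, 0, 0, 0, 0.4], [0.3, 0, 0, 0, 0, 0, 0.4], [0.2, 0, 0, 0, 0, 0, 0.4], [0, 0, 0, 0, 0, 0, 0.4]]

```text
clock: 16.0
tcp_pos: [0.6174, -0.0935, 0.0577]
orientation: [0.55, 0.445, 0.549, -0.445]
wrist_force: [-4.5, -1.3, 4.7]
finger_gap: 0.0544
```

drive_tool:
  plan:
    - [[0, 0, 0, 0, 0, 0, 0.7], [0, 0, 0, 0, 0, 0, 0.9], [0, 0, 0, 0, 0, 0, 0.9], [-2, 0, 0, 0, 0, 0, 0.9], [-2, 0, 0, 0, 0, 0, 0.9]]

```text
clock: 16.42
tcp_pos: [0.6168, -0.0926, 0.0957]
orientation: [0.549, 0.445, 0.55, -0.445]
wrist_force: [1.3, -0.0, 0.8]
finger_gap: 0.0767
```

drive_tool:
  plan:
    - [[-3, 0, 0, 0, 0, 0, 0.9], [-2, 0, 0, 0, 0, 0, 0], [0, 0, 0, 0, 0, 0, 0], [0, 0, 0, 0, 0, 0, 0], [0, 0, 0, 0, 0, 0, 0]]

```text
clock: 16.83
tcp_pos: [0.6174, -0.0929, 0.146]
orientation: [0.55, 0.445, 0.55, -0.445]
wrist_force: [-0.1, 0.1, 0.1]
finger_gap: 0.0289
```

```bash
python3 - <<'E'
from h import *
go([.617,-.0912,.09],12)
s,p,Rm=pose();im=snap("wrist","w15.png");
for z in(.08,.09):print(wproj(np.array([.617,-.0912,z]),p,Rm))
E
```

```text
t 16.83 tcp [ 0.6174 -0.0929  0.146 ] yaw 12.01 j6 1.08 F [-0.1  0.1  0.1] gap 0.0289
  shift cm in CURRENT axes [ 5.6  -0.01 -0.17] rotvec [ 0.01 -0.01  0.  ] | shift in axes after turn [ 5.6  -0.01 -0.18]
[280.05084471 222.54957987]
[280.06786191 227.68593931]
```

View pics/w15.png

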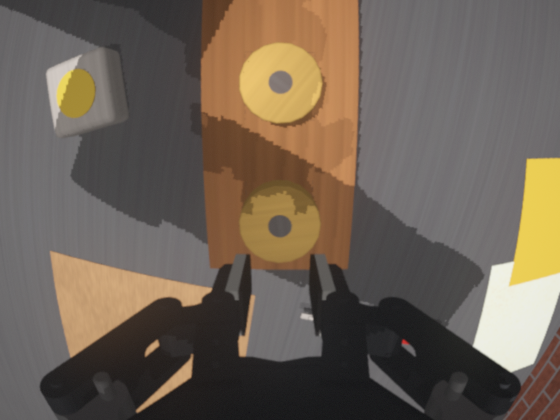

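Bushing is set in bore2, disc at (280,226). Pressing.

drive_tool:
  plan:
    - [[2, 0, -0.17, 0, 0, 0, 0], [2, 0, 0, 0, 0, 0, 0], [1, 0, 0, 0, 0, 0, 0], [0.7, 0, 0, 0, 0, 0, 0], [0.3, 0, 0, 0, 0, 0, 0]]

```text
clock: 17.3
tcp_pos: [0.6159, -0.0911, 0.0845]
orientation: [0.548, 0.444, 0.551, -0.445]
wrist_force: [-0.3, 0.3, 0.6]
finger_gap: -0.0003
```

drive_tool:
  plan:
    - [[0.4, 0, 0, 0, 0, 0, 0], [0.4, 0, 0, 0, 0, 0, 0], [0.4, 0, 0, 0, 0, 0, 0], [0.4, 0, 0, 0, 0, 0, 0], [0, 0, 0, 0, 0, 0, 0]]

```text
clock: 17.72
tcp_pos: [0.617, -0.0915, 0.0715]
orientation: [0.55, 0.445, 0.549, -0.445]
wrist_force: [0.5, 0.0, 0.6]
finger_gap: 0.0003
```

drive_tool:
  plan:
    - [[0.2, 0, 0, 0, 0, 0, 0], [0.2, 0, 0, 0, 0, 0, 0], [0.1, 0, 0, 0, 0, 0, 0], [0, 0, 0, 0, 0, 0, 0], [0, 0, 0, 0, 0, 0, 0]]

```text
clock: 18.13
tcp_pos: [0.6176, -0.0916, 0.07]
orientation: [0.551, 0.445, 0.548, -0.445]
wrist_force: [-9.6, 2.0, 22.9]
finger_gap: -0.0002
```

drive_tool:
  plan:
    - [[0.2, 0, 0, 0, 0, 0, 0], [0, 0, 0, 0, 0, 0, 0], [0, 0, 0, 0, 0, 0, 0], [-2, 0, 0, 0, 0, 0, 0], [-4, 0, 0, 0, 0, 0, 0]]

```text
clock: 18.55
tcp_pos: [0.6144, -0.0907, 0.1209]
orientation: [0.547, 0.444, 0.552, -0.446]
wrist_force: [0.9, -1.0, 0.1]
finger_gap: 0.0003
```

drive_tool:
  plan:
    - [[-4, 0, 0, 0, 0, 0, 1], [0, -3.2, 1, 0, 0, 0, 1], [0, -3.5, 2, 0, 0, 0, 1], [0, -3.5, 2.3, 0, 0, 0, 1], [0, -3.5, 2.3, 0, 0, 0, 1]]

```text
clock: 18.97
tcp_pos: [0.4988, -0.1948, 0.1647]
orientation: [0.551, 0.445, 0.549, -0.444]
wrist_force: [1.0, -1.2, 0.3]
finger_gap: 0.0607
```

```bash
python3 - <<'E'
from h import *
go([.433,-.398,.15],12)
snap("scene","s2.png")
E
```

```text
t 18.97 tcp [ 0.4988 -0.1948  0.1647] yaw 12.11 j6 0.84 F [ 1.  -1.2  0.3] gap 0.0607
  shift cm in CURRENT axes [  1.49 -10.7   18.48] rotvec [ 0.11  0.12 -0.12] | shift in axes after turn [  1.47 -10.66  18.5 ]
```

View pics/s2.png

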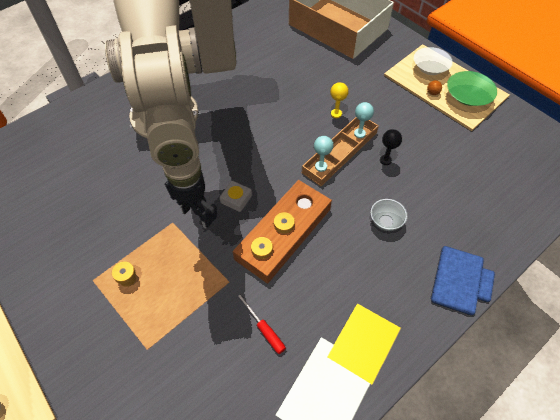

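Two bushings are home, at scene (284,222) and (262,248), and the third is still at (123,271).

drive_tool:
  plan:
    - [[0.3, -2.2, 3.7, 0, 0, 0, 1], [0.3, -2.2, 3.7, 0, 0, 0, 1], [0.3, -2.2, 3.7, 0, 0, 0, 1], [0.3, -2.2, 3.7, 0, 0, 0, 1], [0.3, -1.9, 3.7, 0, 0, 0, 1]]

```text
clock: 19.43
tcp_pos: [0.4342, -0.3937, 0.1498]
orientation: [0.55, 0.445, 0.549, -0.445]
wrist_force: [0.8, -0.8, -0.6]
finger_gap: 0.0853
```

drive_tool:
  plan:
    - [[0, 0, 0, 0, 0, 0, 1], [0, 0, 0, 0, 0, 0, 1], [0, 0, 0, 0, 0, 0, 1], [0, 0, 0, 0, 0, 0, 1], [0, 0, 0, 0, 0, 0, 1]]

```text
clock: 19.85
tcp_pos: [0.4356, -0.3903, 0.1493]
orientation: [0.55, 0.444, 0.55, -0.444]
wrist_force: [-0.3, -0.6, 1.3]
finger_gap: 0.0851
```

```bash
python3 - <<'E'
from h import *
s,p,Rm=pose();im=snap("wrist","w16.png")
go([.433,-.398,.022],12)
print(wproj(np.array([.433,-.398,.051]),p,Rm))
E
```

```text
t 19.9 tcp [ 0.4356 -0.3903  0.1494] yaw 12.12 j6 0.49 F [ 1.2 -0.6  0.2] gap 0.0854
  shift cm in CURRENT axes [12.74 -0.42  0.69] rotvec [ 0.12  0.02 -0.01] | shift in axes after turn [12.74 -0.42  0.7 ]
[274.72313498 219.23409383]
```

View pics/w16.png

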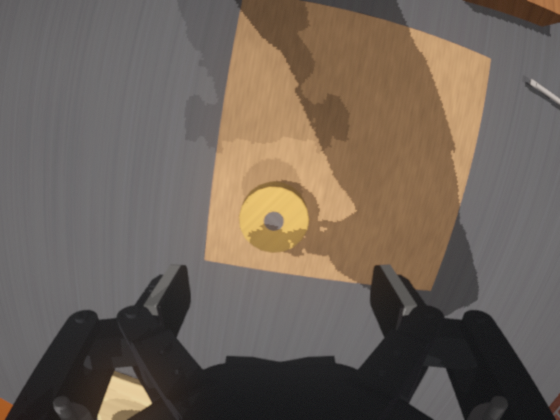

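drive_tool:
  plan:
    - [[3, -0.42, 0.75, 0, 0, 0, 1], [4, 0, 0, 0, 0, 0, 1], [3, 0, 0, 0, 0, 0, 1], [1.5, 0, 0, 0, 0, 0, 1], [1, 0, 0, 0, 0, 0, 1]]

```text
clock: 20.32
tcp_pos: [0.4318, -0.3973, 0.0216]
orientation: [0.549, 0.445, 0.551, -0.444]
wrist_force: [0.1, 0.2, -0.2]
finger_gap: 0.0852
```

drive_tool:
  plan:
    - [[0, 0, 0, 0, 0, 0, 1], [0, 0, 0, 0, 0, 0, 0.4], [0, 0, 0, 0, 0, 0, 0.4], [0, 0, 0, 0, 0, 0, 0.4], [0, 0, 0, 0, 0, 0, 0.4]]

```text
clock: 20.73
tcp_pos: [0.4335, -0.4011, 0.0263]
orientation: [0.551, 0.445, 0.548, -0.445]
wrist_force: [-1.9, -0.2, 5.7]
finger_gap: 0.0542
```

drive_tool:
  plan:
    - [[-1.5, 0, 0, 0, 0, 0, 0.4], [-3, 0, 0, 0, 0, 0, 0.4], [-3, 0, 0, 0, 0, 0, 0.4], [-2.5, 0, 0, 0, 0, 0, 0.4], [0, 0, 0, 0, 0, 0, 0.4]]

```text
clock: 21.15
tcp_pos: [0.4346, -0.4024, 0.13]
orientation: [0.553, 0.444, 0.546, -0.446]
wrist_force: [0.8, -0.3, -4.1]
finger_gap: 0.0542
```

```bash
python3 - <<'E'
from h import *
s,p,Rm=pose();im=snap("wrist","w17.png")
go([.5773,.0928,.1],12)
E
```

```text
t 21.2 tcp [ 0.4339 -0.4016  0.1272] yaw 12.0 j6 0.48 F [-0.5 -0.9 -4.9] gap 0.054
  shift cm in CURRENT axes [  2.52  24.3  -45.39] rotvec [ 0.    0.34 -0.18] | shift in axes after turn [  2.72  24.3  -45.38]
```

View pics/w17.png

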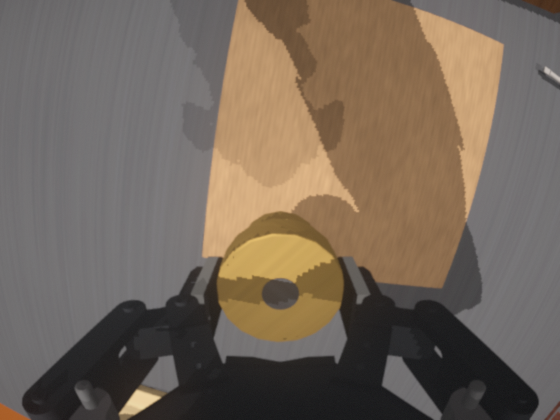

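drive_tool:
  plan:
    - [[0, 1.87, -3.5, 0, 0, 0, 0.4], [0, 1.87, -3.5, 0, 0, 0, 0.4], [0, 1.87, -3.5, 0, 0, 0, 0.4], [0, 1.87, -3.5, 0, 0, 0, 0.4], [0, 1.87, -3.5, 0, 0, 0, 0.4]]

```text
clock: 21.62
tcp_pos: [0.4862, -0.2067, 0.1218]
orientation: [0.548, 0.445, 0.551, -0.445]
wrist_force: [1.9, -0.2, -4.2]
finger_gap: 0.0537
```

drive_tool:
  plan:
    - [[0, 1.87, -3.5, 0, 0, 0, 0.4], [0, 1.87, -3.5, 0, 0, 0, 0.4], [0, 1.87, -3.5, 0, 0, 0, 0.4], [0, 1.87, -3.5, 0, 0, 0, 0.4], [0, 1.87, -3.5, 0, 0, 0, 0.4]]

```text
clock: 22.03
tcp_pos: [0.5412, -0.0163, 0.1218]
orientation: [0.549, 0.444, 0.55, -0.446]
wrist_force: [0.9, -1.2, -5.7]
finger_gap: 0.0541
```

drive_tool:
  plan:
    - [[0, 1.87, -3.5, 0, 0, 0, 0.4], [0.5, 1.87, -3.5, 0, 0.3, -0.2, 0.4], [0.5, 1.87, -3.5, 0, 0, 0, 0.4], [0, 0, 0, 0, 0, 0, 0.4], [0, 0, 0, 0, 0, 0, 0.4]]

```text
clock: 22.45
tcp_pos: [0.574, 0.0982, 0.1113]
orientation: [0.547, 0.443, 0.554, -0.445]
wrist_force: [-0.3, -0.7, -4.6]
finger_gap: 0.0539
```

```bash
python3 - <<'E'
from h import *
s,p,Rm=pose();im=snap("wrist","w18.png")
c=wz((280,293),p,Rm,p[2]+.0247);o=Rm.T@(c-p);print(o.round(4));o[0]=0
go(np.array([.5773,.0949,.1])-Rm@o,12)
E
```

```text
[-0.0247 -0.0002 -0.0023]
t 22.5 tcp [0.5739 0.0967 0.1117] yaw 12.14 j6 1.39 F [ 0.2 -0.5 -5.9] gap 0.054
  shift cm in CURRENT axes [1.16 0.32 0.49] rotvec [ 0.14 -0.31  0.44] | shift in axes after turn [1.17 0.32 0.48]
```

View pics/w18.png

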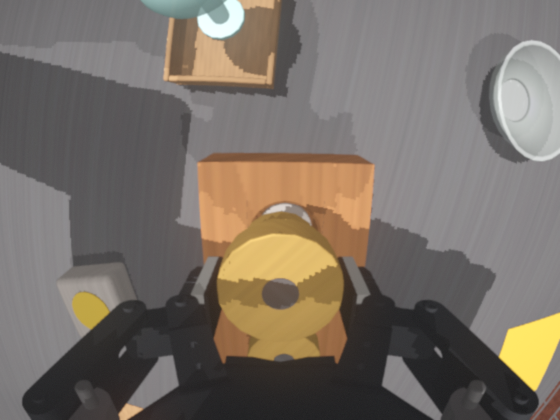

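drive_tool:
  plan:
    - [[0.5, 0.32, 0.48, 0.1, -0.2, 0.3, 0.4], [0, 0, 0, 0, 0, 0, 0.4], [0, 0, 0, 0, 0, 0, 0.4], [0, 0, 0, 0, 0, 0, 0.4], [0, 0, 0, 0, 0, 0, 0.4]]

```text
clock: 22.92
tcp_pos: [0.5796, 0.0909, 0.1092]
orientation: [0.549, 0.447, 0.549, -0.445]
wrist_force: [-0.2, 0.6, -5.5]
finger_gap: 0.0539
```

```bash
python3 - <<'E'
from h import *
s,p,Rm=pose();im=snap("wrist","w19.png")
go(np.array([.5773,.0949,.08])-Rm@np.array([0,-.0002,-.0023]),12)
cv2.imwrite("pics/w19c.png",cv2.resize(im[130:400,180:400,::-1],None,fx=2,fy=2))
E
```

```text
t 22.97 tcp [0.5797 0.0911 0.1093] yaw 11.83 j6 1.38 F [-1.1  1.6 -5.4] gap 0.0537
  shift cm in CURRENT axes [ 2.93 -0.15 -0.19] rotvec [-0.17 -0.09 -0.12] | shift in axes after turn [ 2.93 -0.14 -0.19]
```

View pics/w19c.png

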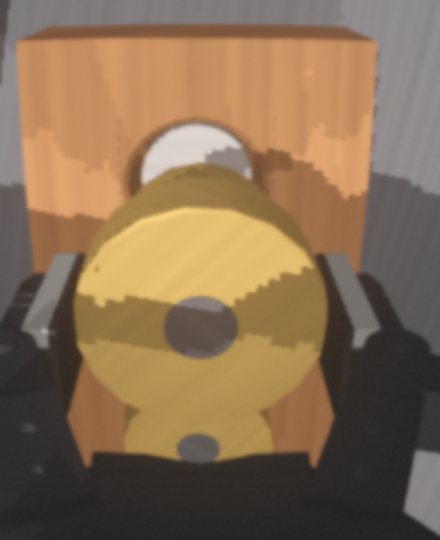

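drive_tool:
  plan:
    - [[1, -0.15, -0.19, -0.1, 0, 0, 0.4], [1, 0, 0, 0, 0, 0, 0.4], [0.5, 0, 0, 0, 0, 0, 0.4], [0, 0, 0, 0, 0, 0, 0.4], [0, 0, 0, 0, 0, 0, 0.4]]

```text
clock: 23.38
tcp_pos: [0.577, 0.0935, 0.083]
orientation: [0.549, 0.445, 0.55, -0.445]
wrist_force: [0.3, -0.5, -4.9]
finger_gap: 0.0542
```

```bash
python3 - <<'E'
from h import *
s,p,Rm=pose()
go(np.array([.5773,.0949,.072])-Rm@np.array([0,-.0002,-.0023]),12)
E
```

```text
t 23.38 tcp [0.577  0.0935 0.083 ] yaw 12.01 j6 1.38 F [ 0.3 -0.5 -4.9] gap 0.0542
  shift cm in CURRENT axes [1.1  0.08 0.11] rotvec [ 0.01 -0.12  0.01] | shift in axes after turn [1.1  0.08 0.1 ]
```

drive_tool:
  plan:
    - [[0.4, 0.08, 0.1, 0, -0.1, 0, 0.4], [0.4, 0, 0, 0, 0, 0, 0.4], [0.3, 0, 0, 0, 0, 0, 0.4], [0.2, 0, 0, 0, 0, 0, 0.4], [0, 0, 0, 0, 0, 0, 0.4]]

```text
clock: 23.8
tcp_pos: [0.5786, 0.0926, 0.0709]
orientation: [0.55, 0.445, 0.549, -0.445]
wrist_force: [-0.6, -0.1, -4.3]
finger_gap: 0.0538
```

drive_tool:
  plan:
    - [[0.2, 0, 0, 0, 0, 0, 0.4], [0.2, 0, 0, 0, 0, 0, 0.4], [0, 0, 0, 0, 0, 0, 0.4], [0, 0, 0, 0, 0, 0, 0.4], [0, 0, 0, 0, 0, 0, 0.4]]

```text
clock: 24.22
tcp_pos: [0.5787, 0.0927, 0.0667]
orientation: [0.55, 0.445, 0.549, -0.445]
wrist_force: [-0.8, -0.4, -4.6]
finger_gap: 0.0537
```

Entering cleanly again.

drive_tool:
  plan:
    - [[0.3, 0, 0, 0, 0, 0, 0.4], [0.3, 0, 0, 0, 0, 0, 0.4], [0.2, 0, 0, 0, 0, 0, 0.4], [0.2, 0, 0, 0, 0, 0, 0.4], [0, 0, 0, 0, 0, 0, 0.4]]

```text
clock: 24.63
tcp_pos: [0.5789, 0.0925, 0.058]
orientation: [0.55, 0.446, 0.549, -0.444]
wrist_force: [-3.8, -1.3, 4.0]
finger_gap: 0.0541
```

drive_tool:
  plan:
    - [[0, 0, 0, 0, 0, 0, 0.7], [0, 0, 0, 0, 0, 0, 0.9], [0, 0, 0, 0, 0, 0, 0.9], [-2, 0, 0, 0, 0, 0, 0.9], [-2, 0, 0, 0, 0, 0, 0.9]]

```text
clock: 25.05
tcp_pos: [0.5779, 0.0927, 0.0963]
orientation: [0.549, 0.445, 0.55, -0.445]
wrist_force: [1.3, 0.1, -0.4]
finger_gap: 0.0769
```

drive_tool:
  plan:
    - [[-3, 0, 0, 0, 0, 0, 0.9], [-2, 0, 0, 0, 0, 0, 0], [0, 0, 0, 0, 0, 0, 0], [0, 0, 0, 0, 0, 0, 0], [0, 0, 0, 0, 0, 0, 0]]

```text
clock: 25.47
tcp_pos: [0.5786, 0.0927, 0.1465]
orientation: [0.55, 0.445, 0.549, -0.445]
wrist_force: [-0.2, 0.6, -0.5]
finger_gap: 0.0285
```

```bash
python3 - <<'E'
from h import *
go([.5776,.0949,.09],12)
s,p,Rm=pose();im=snap("wrist","w20.png");
for z in(.08,.09):print(wproj(np.array([.5776,.0949,z]),p,Rm))
E
```

```text
t 25.47 tcp [0.5786 0.0927 0.1465] yaw 12.01 j6 1.38 F [-0.2  0.6 -0.5] gap 0.0285
  shift cm in CURRENT axes [ 5.65 -0.06 -0.24] rotvec [ 0.01 -0.   -0.09] | shift in axes after turn [ 5.65 -0.05 -0.24]
[279.28268091 221.40716832]
[279.29020092 226.48921563]
```

View pics/w20.png

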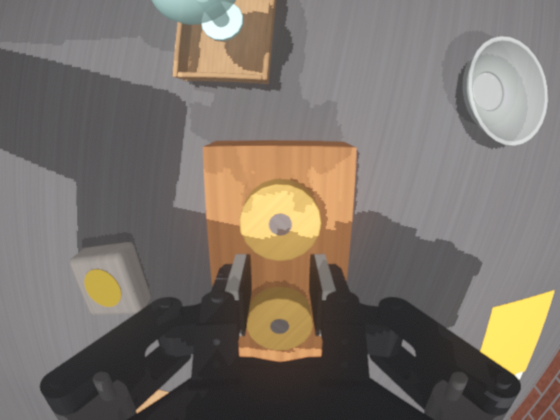

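drive_tool:
  plan:
    - [[2, -0.03, -0.22, 0, 0, 0, 0], [2, 0, 0, 0, 0, 0, 0], [1, 0, 0, 0, 0, 0, 0], [0.7, 0, 0, 0, 0, 0, 0], [0.3, 0, 0, 0, 0, 0, 0]]

```text
clock: 25.93
tcp_pos: [0.5768, 0.0946, 0.085]
orientation: [0.549, 0.445, 0.55, -0.445]
wrist_force: [-0.8, -0.4, 0.1]
finger_gap: 0.0004
```

drive_tool:
  plan:
    - [[0.4, 0, 0, 0, 0, 0, 0], [0.4, 0, 0, 0, 0, 0, 0], [0.4, 0, 0, 0, 0, 0, 0], [0.4, 0, 0, 0, 0, 0, 0], [0, 0, 0, 0, 0, 0, 0]]

```text
clock: 26.35
tcp_pos: [0.5785, 0.0947, 0.0717]
orientation: [0.55, 0.446, 0.549, -0.444]
wrist_force: [0.2, 0.6, -0.1]
finger_gap: 0.0001
```

drive_tool:
  plan:
    - [[0.2, 0, 0, 0, 0, 0, 0], [0.2, 0, 0, 0, 0, 0, 0], [0.2, 0, 0, 0, 0, 0, 0], [0, 0, 0, 0, 0, 0, 0], [0, 0, 0, 0, 0, 0, 0]]

```text
clock: 26.77
tcp_pos: [0.5789, 0.0947, 0.07]
orientation: [0.551, 0.446, 0.548, -0.444]
wrist_force: [-10.4, -1.6, 29.0]
finger_gap: 0.0006
```

drive_tool:
  plan:
    - [[0, 0, 0, 0, 0, 0, 0], [-3, 0, 0, 0, 0, 0, 0], [-4, 0, 0, 0, 0, 0, 0], [-4, 0, 0, 0, 0, 0, 1], [-4, 0, 0, 0, 0, 0, 1]]

```text
clock: 27.18
tcp_pos: [0.5776, 0.0947, 0.217]
orientation: [0.55, 0.446, 0.549, -0.444]
wrist_force: [1.9, 0.0, -0.2]
finger_gap: 0.0235
```

```bash
python3 - <<'E'
from h import *
s,p,Rm=pose();im=snap("wrist","w21.png");snap("side","sd3.png",4,(220,160,400,280));im=snap("scene","s3.png",4,(225,170,400,300))
go([.4957,.2368,.22],12)
E
```

```text
t 27.33 tcp [0.5807 0.0948 0.2197] yaw 12.01 j6 1.39 F [-0.4  0.5 -0.1] gap 0.0458
  shift cm in CURRENT axes [ -0.11  -5.36 -15.66] rotvec [ 0.01  0.1  -0.63] | shift in axes after turn [ -0.03  -5.36 -15.66]
```

View pics/w21.png

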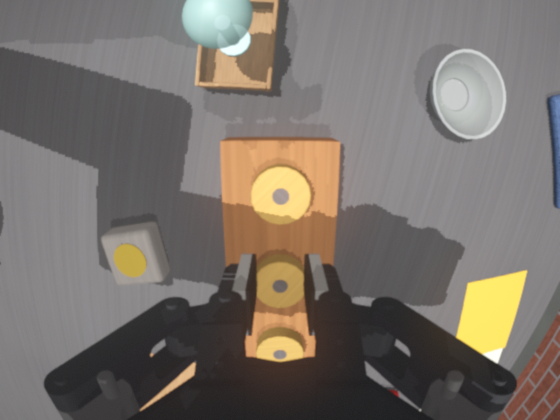

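View pics/sd3.png

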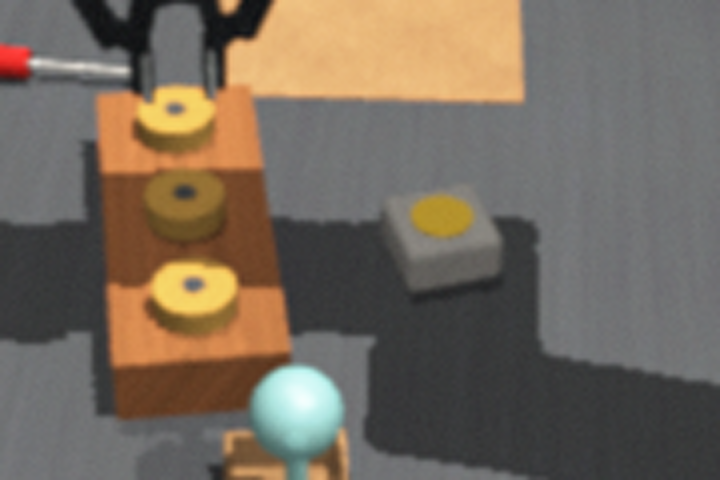

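View pics/s3.png

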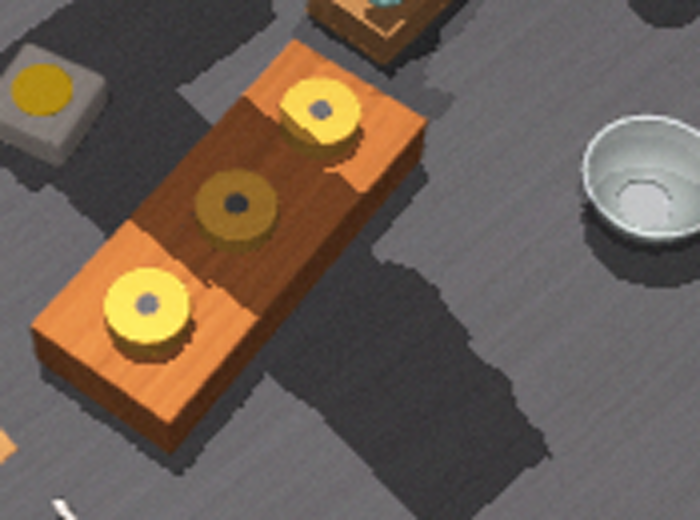

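drive_tool:
  plan:
    - [[0, -1.1, -3.2, 0, 0, -0.6, 1], [0, -1.1, -3.2, 0, 0, 0, 1], [0, -1.1, -3.2, 0, 0, 0, 1], [0, -1.1, -3.1, 0, 0, 0, 1], [0, -1, -3, 0, 0, 0, 1]]

```text
clock: 27.75
tcp_pos: [0.4908, 0.238, 0.214]
orientation: [0.547, 0.442, 0.552, -0.448]
wrist_force: [0.2, -0.3, 0.3]
finger_gap: 0.0857
```

drive_tool:
  plan:
    - [[0, 0, 0, 0, 0, 0, 1], [0, 0, 0, 0, 0, 0, 1], [0, 0, 0, 0, 0, 0, 1], [0, 0, 0, 0, 0, 0, 1], [0, 0, 0, 0, 0, 0, 1]]

```text
clock: 28.17
tcp_pos: [0.493, 0.236, 0.215]
orientation: [0.547, 0.443, 0.551, -0.448]
wrist_force: [1.2, 0.4, 0.6]
finger_gap: 0.0854
```

```bash
python3 - <<'E'
from h import *
s,p,Rm=pose();im=snap("wrist","w22.png")
go([.4957,.2368,.085],12)
print(wproj(np.array([.4957,.2368,.104]),p,Rm))
print(repr(p),repr(Rm))
E
```

```text
t 28.22 tcp [0.493 0.236 0.215] yaw 11.89 j6 1.66 F [-0.4 -0.2 -0. ] gap 0.0856
  shift cm in CURRENT axes [13.    0.4  -0.03] rotvec [-0.11  0.02  0.52] | shift in axes after turn [13.    0.28 -0.02]
[284.79505929 205.73845318]
array([0.49298373, 0.23597679, 0.21495138]) array([[-8.89015434e-03,  9.78476620e-01,  2.06166119e-01],
       [-2.21540141e-03,  2.06154488e-01, -9.78516949e-01],
       [-9.99958028e-01, -9.15590741e-03,  3.34973263e-04]])
```

View pics/w22.png

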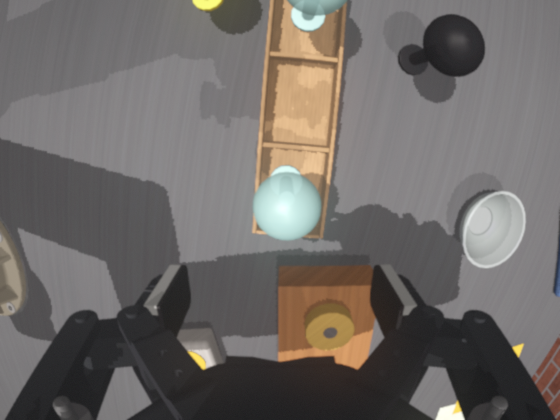

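```bash
python3 - <<'E'
from h import *
s,p,Rm=pose()
im=cv2.imread("pics/w22.png");h=cv2.cvtColor(im,cv2.COLOR_BGR2HSV).astype(int)
m=(h[...,0]>78)&(h[...,0]<102)&(h[...,1]>50)&(h[...,2]>90)
m=m.astype(np.uint8);m=cv2.morphologyEx(m,cv2.MORPH_OPEN,np.ones((25,25),np.uint8))
cs,_=cv2.findContours(m,0,2)
for c in cs:
    (x,y),r=cv2.minEnclosingCircle(c);print(x,y,r,cv2.fitEllipse(c) if len(c)>5 else '',wz((x,y),p,Rm,.104))
E
```

drive_tool:
  plan:
    - [[1, 0.3, 0, -0.1, 0, 0.5, 1], [2, 0, 0, 0, 0, 0, 1], [0, 0, 0, 0, 0, 0, 1], [0, 0, 0, 0, 0, 0, 1], [0, 0, 0, 0, 0, 0, 1]]
  squeeze: 25

```text
clock: 28.63
tcp_pos: [0.4956, 0.2372, 0.1858]
orientation: [0.55, 0.445, 0.55, -0.445]
wrist_force: [0.6, 0.3, -0.9]
finger_gap: 0.0853
```

```bash
python3 - <<'E'
from h import *
s,p,Rm=pose();im=snap("wrist","w23.png")
im=cv2.imread("pics/w23.png");h=cv2.cvtColor(im,cv2.COLOR_BGR2HSV).astype(int)
m=(h[...,0]>78)&(h[...,0]<102)&(h[...,1]>50)&(h[...,2]>90)
m=m.astype(np.uint8);m=cv2.morphologyEx(m,cv2.MORPH_OPEN,np.ones((25,25),np.uint8))
cs,_=cv2.findContours(m,0,2)
for c in cs:
    (x,y),r=cv2.minEnclosingCircle(c);P=wz((x,y),p,Rm,.104);print(x,y,r,cv2.fitEllipse(c) if len(c)>5 else '',P)
    go([P[0],P[1],.082],12)
E
```

```text
(no output)
```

View pics/w23.png

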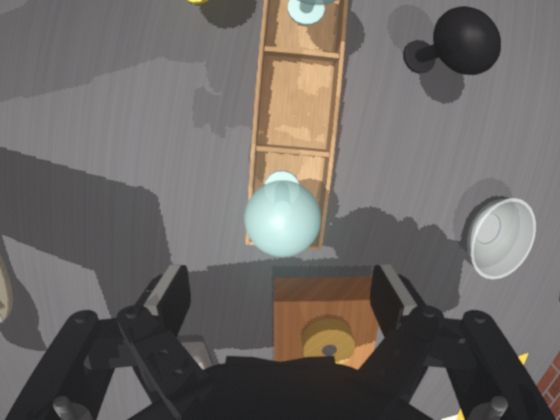

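```bash
python3 - <<'E'
from h import *
s,p,Rm=pose()
P=wz((283,218),p,Rm,.104);print(P)
go([P[0],P[1],.082],12)
E
```

```text
[0.49805884 0.2373662  0.104     ]
t 28.68 tcp [0.4958 0.2374 0.1862] yaw 12.06 j6 1.66 F [ 0.8  0.6 -0.2] gap 0.0855
  shift cm in CURRENT axes [10.42  0.21  0.05] rotvec [ 0.06  0.   -0.05] | shift in axes after turn [10.42  0.22  0.05]
```

drive_tool:
  plan:
    - [[3, 0.15, 0.05, 0, 0, 0, 1], [3, 0, 0, 0, 0, 0, 1], [2.5, 0, 0, 0, 0, 0, 1], [1, 0, 0, 0, 0, 0, 1], [0.9, 0, 0, 0, 0, 0, 1]]

```text
clock: 29.1
tcp_pos: [0.4966, 0.2374, 0.0809]
orientation: [0.55, 0.444, 0.55, -0.445]
wrist_force: [-0.1, 0.1, 0.5]
finger_gap: 0.0853
```

drive_tool:
  plan:
    - [[0, 0, 0, 0, 0, 0, 0.9], [0, 0, 0, 0, 0, 0, 0.82], [0, 0, 0, 0, 0, 0, 0.76], [0, 0, 0, 0, 0, 0, 0.74], [0, 0, 0, 0, 0, 0, 0.74]]

```text
clock: 29.52
tcp_pos: [0.4976, 0.2378, 0.0826]
orientation: [0.55, 0.445, 0.549, -0.444]
wrist_force: [0.2, -0.1, -0.0]
finger_gap: 0.0627
```

```bash
python3 - <<'E'
from h import *
s,p,Rm=pose();im=snap("wrist","w24.png")
go([.4972,.2372,.082],12)
snap("side","sd4.png",4,(220,210,380,340))
E
```

```text
t 29.57 tcp [0.4974 0.2377 0.0823] yaw 12.1 j6 1.66 F [-0.4 -0.9 -0.7] gap 0.0632
  shift cm in CURRENT axes [ 0.03 -0.03  0.04] rotvec [ 0.1 -0.  -0.1] | shift in axes after turn [ 0.03 -0.03  0.04]
```

View pics/w24.png

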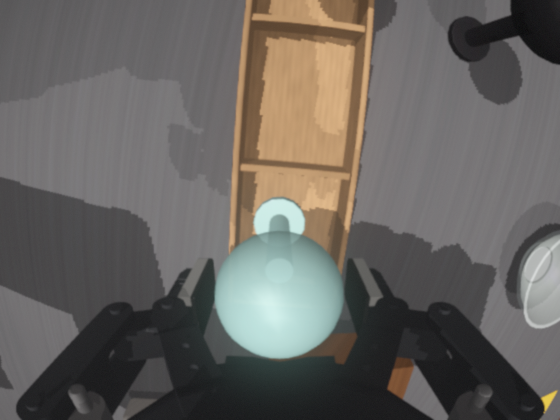

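View pics/sd4.png

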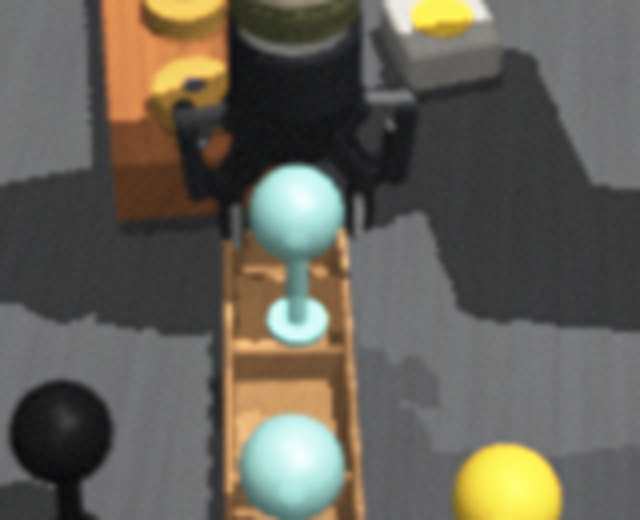

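drive_tool:
  plan:
    - [[0, 0, 0, 0, 0, 0, 0.7], [0, 0, 0, 0, 0, 0, 0.66], [0, 0, 0, 0, 0, 0, 0.62], [0, 0, 0, 0, 0, 0, 0.58], [0, 0, 0, 0, 0, 0, 0.55]]

```text
clock: 30.03
tcp_pos: [0.497, 0.2375, 0.0818]
orientation: [0.55, 0.445, 0.55, -0.444]
wrist_force: [-0.6, -1.1, 4.4]
finger_gap: 0.0546
```

drive_tool:
  plan:
    - [[0, 0, 0, 0, 0, 0, 0.5], [0, 0, 0, 0, 0, 0, 0.5], [0, 0, 0, 0, 0, 0, 0.5], [0, 0, 0, 0, 0, 0, 0.5], [0, 0, 0, 0, 0, 0, 0.5]]

```text
clock: 30.45
tcp_pos: [0.497, 0.2375, 0.0818]
orientation: [0.55, 0.445, 0.55, -0.444]
wrist_force: [-1.3, -0.7, 5.9]
finger_gap: 0.0551
```

```bash
python3 - <<'E'
from h import *
s,p,Rm=pose();im=snap("wrist","w25.png")
go([.4972,.2372,.082],12)
E
```

```text
t 30.5 tcp [0.497  0.2375 0.0818] yaw 12.1 j6 1.66 F [-1.6 -0.8  4.5] gap 0.055
  shift cm in CURRENT axes [-0.02  0.02  0.04] rotvec [ 0.1   0.   -0.03] | shift in axes after turn [-0.02  0.02  0.04]
```

View pics/w25.png

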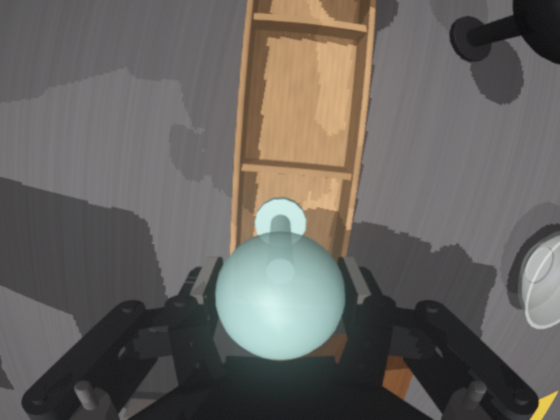

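drive_tool:
  plan:
    - [[-0.3, 0, 0, 0, 0, 0, 0.5], [-0.7, 0, 0, 0, 0, 0, 0.5], [-1.5, 0, 0, 0, 0, 0, 0.5], [-2, 0, 0, 0, 0, 0, 0.5], [-2, 0, 0, 0, 0, 0, 0.5]]

```text
clock: 30.92
tcp_pos: [0.4959, 0.2371, 0.1464]
orientation: [0.549, 0.444, 0.55, -0.445]
wrist_force: [0.7, 0.0, -1.1]
finger_gap: 0.0546
```

drive_tool:
  plan:
    - [[-1.7, 0, 0, 0, 0, 0, 0.5], [-1, 0, 0, 0, 0, 0, 0.5], [-0.5, 0, 0, 0, 0, 0, 0.5], [0, 0, 0, 0, 0, 0, 0.5], [0, 0, 0, 0, 0, 0, 0.5]]

```text
clock: 31.33
tcp_pos: [0.4964, 0.2374, 0.1776]
orientation: [0.55, 0.444, 0.55, -0.445]
wrist_force: [-0.3, 1.0, -1.5]
finger_gap: 0.0546
```

```bash
python3 - <<'E'
from h import *
s,p,Rm=pose();im=snap("wrist","w26.png")
c=wz((280,295),p,Rm,p[2]+.0222);o=Rm.T@(c-p);print(o.round(4));o[0]=0
go(np.array([.617,-.0912,.175])-Rm@o,12)
snap("side","sd5.png",4,(220,180,380,310));snap("scene","s5.png",4,(250,80,410,200))
E
```

```text
[-0.0222 -0.0002  0.0003]
t 31.38 tcp [0.4961 0.2372 0.1772] yaw 12.1 j6 1.66 F [ 0.2  0.2 -1.3] gap 0.0546
  shift cm in CURRENT axes [ 0.22  4.96 34.62] rotvec [0.1  0.02 0.11] | shift in axes after turn [ 0.22  5.02 34.61]
```

View pics/w26.png

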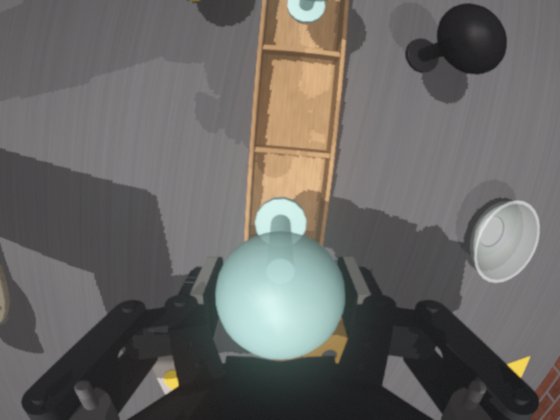

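View pics/sd5.png

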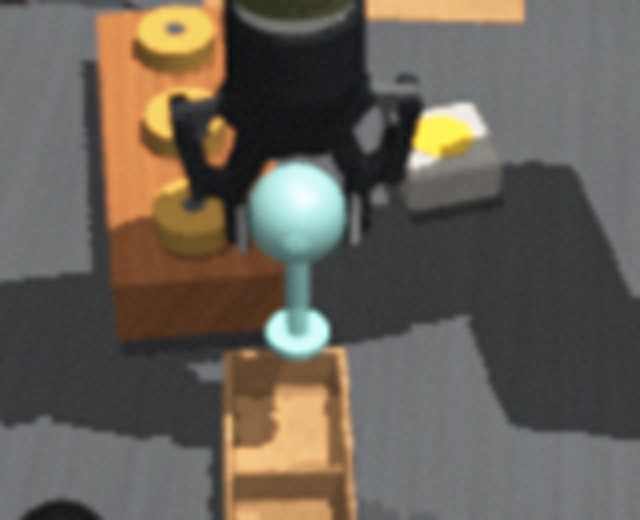

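View pics/s5.png

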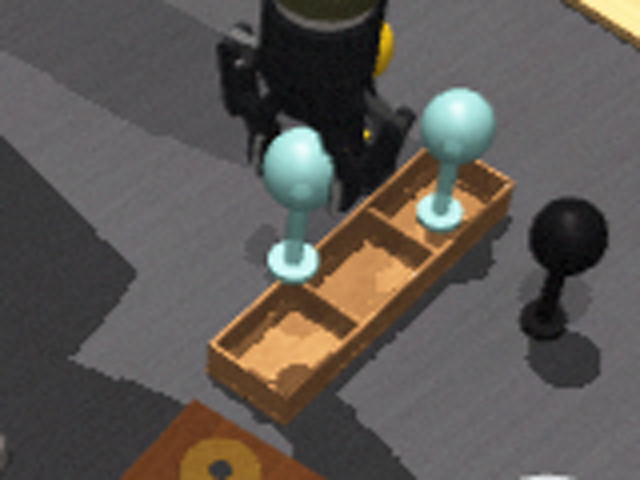

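drive_tool:
  plan:
    - [[0, 0.2, 1, 0, 0, 0, 0.5], [0, 0.3, 2, 0, 0, 0, 0.5], [0, 0.35, 2.5, 0, 0, 0, 0.5], [0, 0.35, 2.5, 0, 0, 0, 0.5], [0, 0.35, 2.5, 0, 0, 0, 0.5]]

```text
clock: 31.9
tcp_pos: [0.5341, 0.1365, 0.1778]
orientation: [0.55, 0.444, 0.55, -0.445]
wrist_force: [-0.2, 0.1, -1.6]
finger_gap: 0.0548
```

drive_tool:
  plan:
    - [[0, 0.35, 2.5, 0, 0, 0, 0.5], [0, 0.35, 2.5, 0, 0, 0, 0.5], [0, 0.35, 2.5, 0, 0, 0, 0.5], [0, 0.35, 2.5, 0, 0, 0, 0.5], [0, 0.35, 2.5, 0, 0, 0, 0.5]]

```text
clock: 32.32
tcp_pos: [0.5773, 0.0175, 0.1777]
orientation: [0.55, 0.444, 0.55, -0.445]
wrist_force: [0.2, 0.9, -2.2]
finger_gap: 0.0547
```

drive_tool:
  plan:
    - [[0, 0.35, 2.5, 0, 0, 0, 0.5], [0, 0.35, 2.5, 0, 0, 0, 0.5], [0, 0.35, 2.5, 0, 0, 0, 0.5], [0, 0.3, 2, 0, 0, 0, 0.5], [0, 0.2, 1.5, 0, 0, 0, 0.5]]

```text
clock: 32.73
tcp_pos: [0.6157, -0.0875, 0.1776]
orientation: [0.549, 0.445, 0.55, -0.445]
wrist_force: [-0.7, 0.8, -1.7]
finger_gap: 0.0551
```

drive_tool:
  plan:
    - [[0, 0, 0.6, 0, 0, 0, 0.5], [0, 0, 0, 0, 0, 0, 0.5], [0, 0, 0, 0, 0, 0, 0.5], [0, 0, 0, 0, 0, 0, 0.5], [0, 0, 0, 0, 0, 0, 0.5]]

```text
clock: 33.15
tcp_pos: [0.6164, -0.0894, 0.1785]
orientation: [0.55, 0.444, 0.55, -0.444]
wrist_force: [-0.3, -0.4, -1.8]
finger_gap: 0.0544
```

```bash
python3 - <<'E'
from h import *
s,p,Rm=pose();im=snap("wrist","w27.png")
go(np.array([.617,-.0912,.175])-Rm@np.array([0,-.0002,.0003]),12)
snap("side","sd6.png",4,(200,130,360,260))
E
```

```text
t 33.2 tcp [ 0.6165 -0.0895  0.1786] yaw 12.19 j6 1.09 F [-0.1  0.7 -2.5] gap 0.0548
  shift cm in CURRENT axes [0.36 0.03 0.15] rotvec [ 0.19 -0.01 -0.  ] | shift in axes after turn [0.36 0.03 0.15]
```

View pics/w27.png

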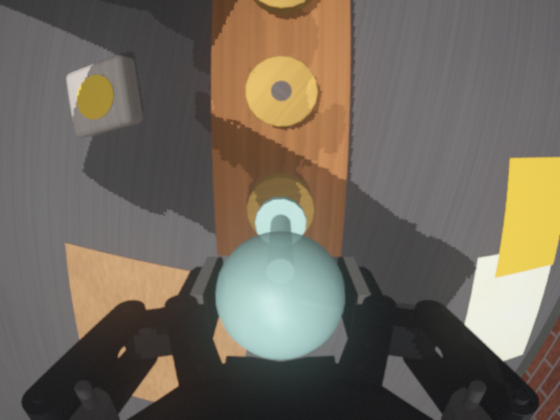

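View pics/sd6.png

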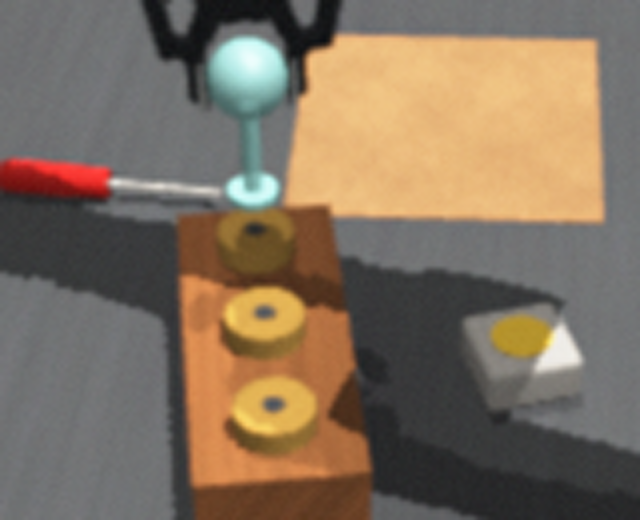

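drive_tool:
  plan:
    - [[0.8, 0.03, 0.15, 0, 0, 0, 0.5], [0.8, 0, 0, 0, 0, 0, 0.5], [0.5, 0, 0, 0, 0, 0, 0.5], [0.3, 0, 0, 0, 0, 0, 0.5], [0.1, 0, 0, 0, 0, 0, 0.5]]

```text
clock: 33.67
tcp_pos: [0.6166, -0.0918, 0.152]
orientation: [0.549, 0.444, 0.551, -0.445]
wrist_force: [0.4, 0.4, -1.2]
finger_gap: 0.0545
```

drive_tool:
  plan:
    - [[0.1, 0, 0, 0, 0, 0, 0.5], [0, 0, 0, 0, 0, 0, 0.5], [0, 0, 0, 0, 0, 0, 0.5], [0, 0, 0, 0, 0, 0, 0.5], [0, 0, 0, 0, 0, 0, 0.5]]

```text
clock: 34.08
tcp_pos: [0.6175, -0.0922, 0.1527]
orientation: [0.55, 0.445, 0.55, -0.444]
wrist_force: [-0.5, 0.0, -2.3]
finger_gap: 0.0549
```

```bash
python3 - <<'E'
from h import *
s,p,Rm=pose();im=snap("wrist","w28.png",2.5,(180,130,380,330))
go(np.array([.617,-.0912,.148])-Rm@np.array([0,-.0002,.0003]),12)
for P in((.617,-.0912,.07),):print(wproj(np.array(P),p,Rm))
snap("side","sd7.png",5,(220,150,320,240))
E
```

```text
t 34.13 tcp [ 0.6175 -0.0921  0.1527] yaw 12.1 j6 1.08 F [ 0.2 -0.1 -2.2] gap 0.0547
  shift cm in CURRENT axes [ 0.47 -0.01 -0.13] rotvec [ 0.1   0.02 -0.03] | shift in axes after turn [ 0.47 -0.01 -0.13]
[279.61818554 215.66836797]
```

View pics/w28.png

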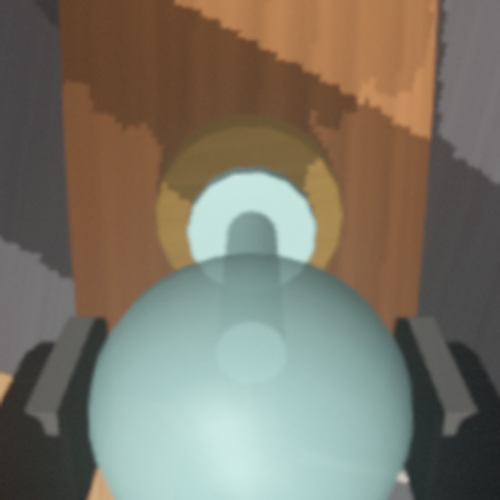

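View pics/sd7.png

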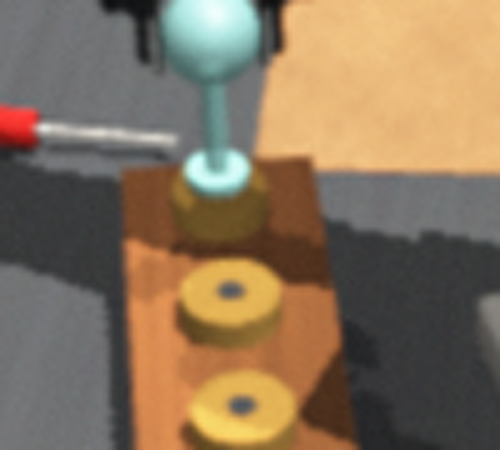

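```bash
python3 - <<'E'
from h import *
s,p,Rm=pose()
zf=p[2]-.0778+.008
for uv in((180+252/2.5,130+228/2.5),(180+252/2.5,130+168/2.5)): 
    c=wz(uv,p,Rm,zf);print(c.round(4),(Rm.T@(c-p)).round(4))
for uv in((180+249/2.5,130+118/2.5),(180+156/2.5,130+214/2.5),(180+342/2.5,130+214/2.5)): 
    c=wz(uv,p,Rm,.07);print(c.round(4),(Rm.T@(c-p)).round(4))
E
```

```text
[ 0.6177 -0.0907  0.0828] [ 0.0698  0.0005 -0.0014]
[ 0.6141 -0.0739  0.0828] [ 0.0698  0.0004 -0.0185]
[ 0.6109 -0.0632  0.07  ] [ 0.0826 -0.0004 -0.0297]
[ 0.5903 -0.0967  0.07  ] [ 0.0826 -0.0276 -0.0012]
[ 0.6435 -0.0854  0.07  ] [ 0.0826  0.0268 -0.0012]
```

drive_tool:
  plan:
    - [[0, -0.05, -0.12, 0, 0, 0, 0.5], [0.1, 0, 0, 0, 0, 0, 0.5], [0.1, 0, 0, 0, 0, 0, 0.5], [0.1, 0, 0, 0, 0, 0, 0.5], [0, 0, 0, 0, 0, 0, 0.5]]

```text
clock: 34.6
tcp_pos: [0.6164, -0.091, 0.149]
orientation: [0.55, 0.444, 0.55, -0.445]
wrist_force: [-0.4, -0.2, -1.7]
finger_gap: 0.0548
```

drive_tool:
  plan:
    - [[0.05, 0, 0, 0, 0, 0, 0.5], [0.05, 0, 0, 0, 0, 0, 0.5], [0, 0, 0, 0, 0, 0, 0.5], [0, 0, 0, 0, 0, 0, 0.5], [0, 0, 0, 0, 0, 0, 0.5]]

```text
clock: 35.02
tcp_pos: [0.6166, -0.091, 0.1484]
orientation: [0.55, 0.444, 0.55, -0.445]
wrist_force: [-0.5, 0.3, -1.6]
finger_gap: 0.0549
```

drive_tool:
  plan:
    - [[0.05, 0, 0, 0, 0, 0, 0.5], [0.05, 0, 0, 0, 0, 0, 0.5], [0, 0, 0, 0, 0, 0, 0.5], [0, 0, 0, 0, 0, 0, 0.5], [0, 0, 0, 0, 0, 0, 0.5]]

```text
clock: 35.43
tcp_pos: [0.6168, -0.0911, 0.1478]
orientation: [0.55, 0.445, 0.55, -0.444]
wrist_force: [-0.7, -0.6, 2.6]
finger_gap: 0.0548
```

drive_tool:
  plan:
    - [[0, 0, 0, 0, 0, 0, 0.63], [0, 0, 0, 0, 0, 0, 0.65], [0, 0, 0, 0, 0, 0, 0.66], [0, 0, 0, 0, 0, 0, 0.67], [0, 0, 0, 0, 0, 0, 0.68]]

```text
clock: 35.85
tcp_pos: [0.6165, -0.091, 0.1471]
orientation: [0.55, 0.444, 0.55, -0.445]
wrist_force: [-0.4, -0.1, 0.4]
finger_gap: 0.0583
```

drive_tool:
  plan:
    - [[0, 0, 0, 0, 0, 0, 0.7], [0, 0, 0, 0, 0, 0, 0.72], [0, 0, 0, 0, 0, 0, 0.76], [0, 0, 0, 0, 0, 0, 0.8], [0, 0, 0, 0, 0, 0, 0.85]]

```text
clock: 36.27
tcp_pos: [0.6166, -0.091, 0.1474]
orientation: [0.55, 0.444, 0.55, -0.445]
wrist_force: [-0.2, 0.1, -0.1]
finger_gap: 0.0727
```

```bash
python3 - <<'E'
from h import *
s,p,Rm=pose();im=snap("wrist","w29.png")
go([.617,-.0912,.148],12)
snap("side","sd8.png",5,(220,130,320,230))
E
```

```text
t 36.32 tcp [ 0.6166 -0.091   0.1474] yaw 12.1 j6 1.08 F [0.1 0.5 0.3] gap 0.0724
  shift cm in CURRENT axes [-0.06  0.04  0.02] rotvec [0.1 0.  0. ] | shift in axes after turn [-0.06  0.04  0.02]
```

View pics/w29.png

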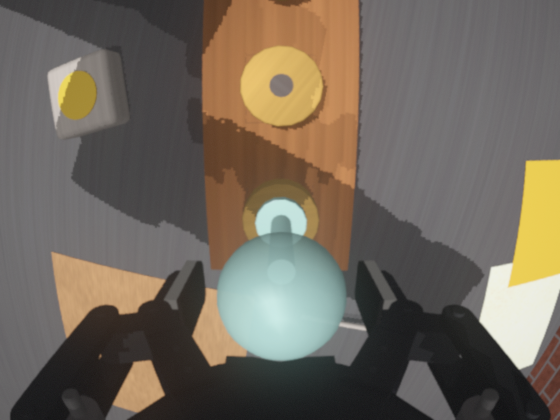

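View pics/sd8.png

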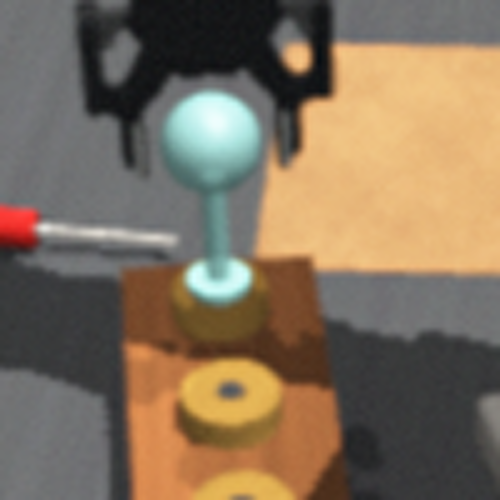

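drive_tool:
  plan:
    - [[0, 0, 0, 0, 0, 0, 1], [0, 0, 0, 0, 0, 0, 1], [-0.5, 0, 0, 0, 0, 0, 1], [-1.5, 0, 0, 0, 0, 0, 1], [-2.5, 0, 0, 0, 0, 0, 1]]

```text
clock: 36.78
tcp_pos: [0.6149, -0.0906, 0.1904]
orientation: [0.548, 0.444, 0.552, -0.445]
wrist_force: [-1.1, -0.0, 0.0]
finger_gap: 0.0852
```

drive_tool:
  plan:
    - [[-3, 0, 0, 0, 0, 0, 1], [-3, 0, 0, 0, 0, 0, 1], [0, 0, 0, 0, 0, 0, 1], [0, 0, 0, 0, 0, 0, 1], [0, 0, 0, 0, 0, 0, 1]]

```text
clock: 37.2
tcp_pos: [0.6166, -0.091, 0.2524]
orientation: [0.55, 0.445, 0.55, -0.444]
wrist_force: [-0.4, -0.4, -0.3]
finger_gap: 0.0857
```

```bash
python3 - <<'E'
from h import *
s,p,Rm=pose();im=snap("wrist","w30.png")
go([.4806,.4209,.22],102)
go([.4806,.4209,.22],12)
E
```

```text
t 37.25 tcp [ 0.6161 -0.0909  0.2515] yaw 12.1 j6 1.08 F [-0.3 -0.2  0.5] gap 0.0853
  shift cm in CURRENT axes [  3.18  -2.52 -52.88] rotvec [-8.99e+01 -8.00e-02  3.00e-02] | shift in axes after turn [ 3.15 52.88 -2.62]
t 37.25 tcp [ 0.6161 -0.0909  0.2515] yaw 12.1 j6 1.08 F [-0.3 -0.2  0.5] gap 0.0853
  shift cm in CURRENT axes [  3.18  -2.52 -52.88] rotvec [ 0.1  -0.03  0.07] | shift in axes after turn [  3.15  -2.62 -52.88]
```

View pics/w30.png

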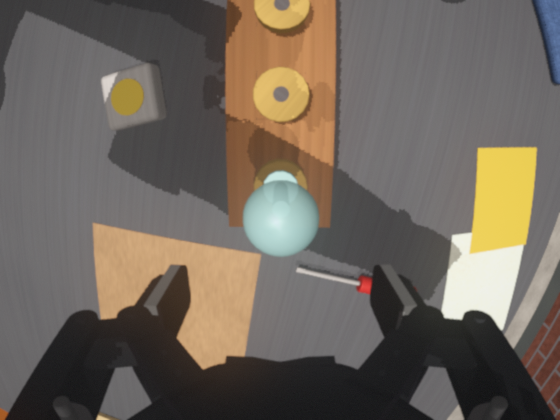

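drive_tool:
  plan:
    - [[0, -0.2, -4, 0, 0, 0, 1], [0, -0.2, -4, 0, 0, 0, 1], [0, -0.2, -4, 0, 0, 0, 1], [0, -0.2, -4, 0, 0, 0, 1], [0, -0.2, -4, 0, 0, 0, 1]]

```text
clock: 37.67
tcp_pos: [0.5633, 0.1039, 0.2507]
orientation: [0.549, 0.444, 0.551, -0.445]
wrist_force: [0.7, 1.0, -0.1]
finger_gap: 0.0856
```

drive_tool:
  plan:
    - [[0, -0.2, -4, 0, 0, 0, 1], [0, -0.2, -4, 0, 0, 0, 1], [0, -0.2, -4, 0, 0, 0, 1], [0, -0.2, -4, 0, 0, 0, 1], [0, -0.2, -4, 0, 0, 0, 1]]

```text
clock: 38.08
tcp_pos: [0.5115, 0.2974, 0.2508]
orientation: [0.549, 0.444, 0.55, -0.445]
wrist_force: [0.7, 0.1, -0.6]
finger_gap: 0.085
```

drive_tool:
  plan:
    - [[0, -0.2, -4, 0, 0, 0, 1], [0, -0.2, -4, 0, 0, 0, 1], [0, -0.2, -4, 0, 0, 0, 1], [0, 0, 0, -6.5, 0, 0, 1], [0, 0, 0, -6.5, 0, 0, 1]]

```text
clock: 38.5
tcp_pos: [0.48, 0.4142, 0.2499]
orientation: [0.598, 0.375, 0.599, -0.378]
wrist_force: [-0.2, -1.0, 0.5]
finger_gap: 0.085
```

drive_tool:
  plan:
    - [[0, 0, 0, -6.5, 0, 0, 1], [0, 0, 0, -6.5, 0, 0, 1], [0, 0, 0, -6.5, 0, 0, 1], [0, 0, 0, -6.5, 0, 0, 1], [0, 0, 0, -6, 0, 0, 1]]

```text
clock: 38.92
tcp_pos: [0.4814, 0.4116, 0.2504]
orientation: [0.678, 0.197, 0.679, -0.199]
wrist_force: [-0.6, 0.2, -0.3]
finger_gap: 0.0853
```

drive_tool:
  plan:
    - [[0, 0, 0, 0, 0, 0, 1], [0, 0, 0, 0, 0, 0, 1], [0, 0, 0, 0, 0, 0, 1], [0, 0, 0, 0, 0, 0, 1], [0, 0, 0, 0, 0, 0, 1]]

```text
clock: 39.33
tcp_pos: [0.4821, 0.4119, 0.2521]
orientation: [0.678, 0.2, 0.678, -0.201]
wrist_force: [-0.6, -0.3, -0.1]
finger_gap: 0.0854
```

```bash
python3 - <<'E'
from h import *
s,p,Rm=pose();im=snap("wrist","w31.png")
go([.4806,.4209,.21],57)
print(wproj(np.array([.4806,.4209,.104]),p,Rm))
snap("side","sd9.png")
E
```

```text
t 39.38 tcp [0.4821 0.4119 0.2522] yaw 57.05 j6 1.16 F [-0.7  1.1  0.1] gap 0.0855
  shift cm in CURRENT axes [ 4.22  0.67 -0.61] rotvec [ 0.05 -0.    0.01] | shift in axes after turn [ 4.22  0.67 -0.62]
[287.43714809 188.20937157]
```

View pics/w31.png

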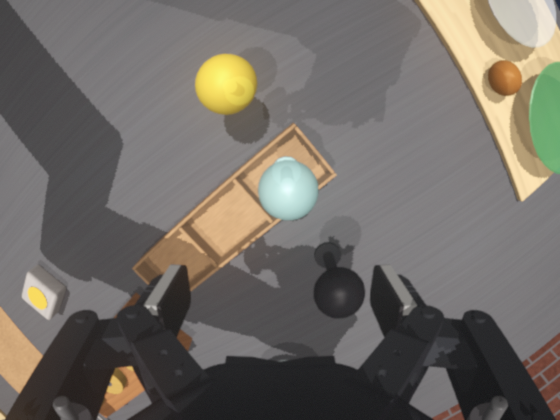

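View pics/sd9.png

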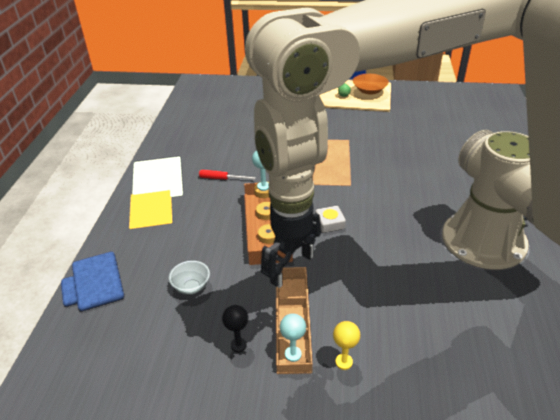

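drive_tool:
  plan:
    - [[2, 0.67, -0.57, 0, 0, 0, 1], [3, 0, 0, 0, 0, 0, 1], [2, 0, 0, 0, 0, 0, 1], [0, 0, 0, 0, 0, 0, 1], [0, 0, 0, 0, 0, 0, 1]]

```text
clock: 39.85
tcp_pos: [0.4802, 0.4202, 0.1815]
orientation: [0.678, 0.2, 0.679, -0.201]
wrist_force: [0.4, 0.0, -0.3]
finger_gap: 0.0854
```

```bash
python3 - <<'E'
from h import *
s,p,Rm=pose();im=snap("wrist","w32.png")
go([.4806,.4209,.082],57)
print(wproj(np.array([.4806,.4209,.104]),p,Rm))
E
```

```text
t 39.9 tcp [0.4811 0.4208 0.1831] yaw 57.09 j6 1.17 F [-0.7 -0.   0.7] gap 0.0854
  shift cm in CURRENT axes [10.11 -0.02 -0.05] rotvec [ 0.09  0.01 -0.  ] | shift in axes after turn [10.11 -0.02 -0.05]
[281.46301061 219.60645365]
```

View pics/w32.png

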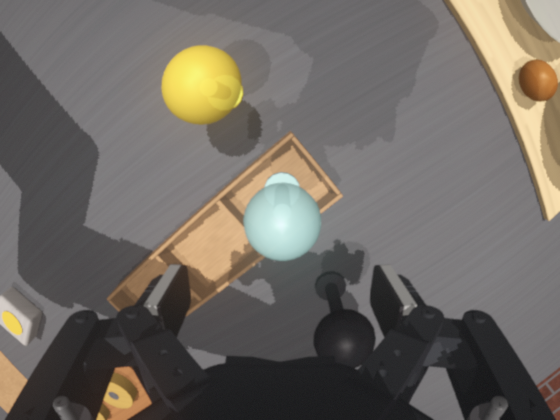

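drive_tool:
  plan:
    - [[3, 0.04, 0, 0, 0, 0, 1], [3, 0, 0, 0, 0, 0, 1], [2.2, 0, 0, 0, 0, 0, 1], [1, 0, 0, 0, 0, 0, 1], [0.9, 0, 0, 0, 0, 0, 1]]

```text
clock: 40.32
tcp_pos: [0.4818, 0.4213, 0.0819]
orientation: [0.678, 0.201, 0.678, -0.2]
wrist_force: [-0.9, 0.9, 0.6]
finger_gap: 0.0855
```

drive_tool:
  plan:
    - [[0, 0, 0, 0, 0, 0, 0.9], [0, 0, 0, 0, 0, 0, 0.82], [0, 0, 0, 0, 0, 0, 0.76], [0, 0, 0, 0, 0, 0, 0.74], [0, 0, 0, 0, 0, 0, 0.74]]

```text
clock: 40.73
tcp_pos: [0.482, 0.4216, 0.0827]
orientation: [0.679, 0.201, 0.678, -0.2]
wrist_force: [0.5, -0.0, -0.3]
finger_gap: 0.0634
```

```bash
python3 - <<'E'
from h import *
s,p,Rm=pose();im=snap("wrist","w33.png")
go([.4806,.4209,.082],57)
E
```

```text
t 40.78 tcp [0.4818 0.4214 0.0824] yaw 57.11 j6 1.17 F [-0.8 -0.   0.5] gap 0.0629
  shift cm in CURRENT axes [ 0.04 -0.11 -0.07] rotvec [ 0.11  0.04 -0.09] | shift in axes after turn [ 0.04 -0.11 -0.07]
```

View pics/w33.png

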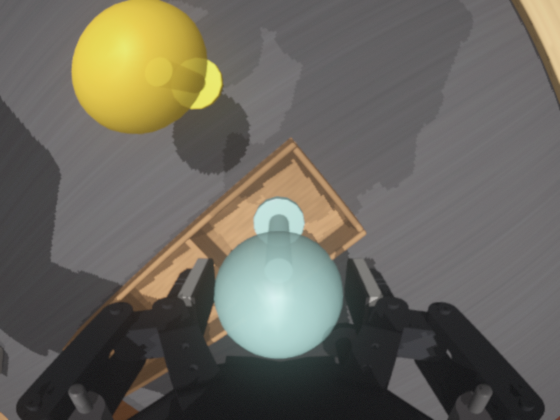

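drive_tool:
  plan:
    - [[0, 0, 0, 0, 0, 0, 0.7], [0, 0, 0, 0, 0, 0, 0.66], [0, 0, 0, 0, 0, 0, 0.62], [0, 0, 0, 0, 0, 0, 0.58], [0, 0, 0, 0, 0, 0, 0.55]]

```text
clock: 41.2
tcp_pos: [0.4814, 0.4211, 0.0819]
orientation: [0.678, 0.2, 0.678, -0.2]
wrist_force: [-1.1, -0.8, 5.3]
finger_gap: 0.055
```

drive_tool:
  plan:
    - [[0, 0, 0, 0, 0, 0, 0.5], [0, 0, 0, 0, 0, 0, 0.5], [0, 0, 0, 0, 0, 0, 0.5], [0, 0, 0, 0, 0, 0, 0.5], [0, 0, 0, 0, 0, 0, 0.5]]

```text
clock: 41.62
tcp_pos: [0.4814, 0.4211, 0.0819]
orientation: [0.678, 0.2, 0.678, -0.2]
wrist_force: [-1.2, -0.5, 5.3]
finger_gap: 0.0551
```

drive_tool:
  plan:
    - [[-0.3, 0, 0, 0, 0, 0, 0.5], [-0.7, 0, 0, 0, 0, 0, 0.5], [-1.5, 0, 0, 0, 0, 0, 0.5], [-2, 0, 0, 0, 0, 0, 0.5], [-2, 0, 0, 0, 0, 0, 0.5]]

```text
clock: 42.03
tcp_pos: [0.4805, 0.4205, 0.1461]
orientation: [0.678, 0.199, 0.679, -0.201]
wrist_force: [-0.4, -0.4, -2.6]
finger_gap: 0.0548
```

drive_tool:
  plan:
    - [[-1.7, 0, 0, 0, 0, 0, 0.5], [-1, 0, 0, 0, 0, 0, 0.5], [-0.5, 0, 0, 0, 0, 0, 0.5], [0, 0, 0, 0, 0, 0, 0.5], [0, 0, 0, 0, 0, 0, 0.5]]

```text
clock: 42.45
tcp_pos: [0.4809, 0.4209, 0.1775]
orientation: [0.678, 0.2, 0.678, -0.201]
wrist_force: [0.2, -0.1, -2.1]
finger_gap: 0.0545
```

```bash
python3 - <<'E'
from h import *
s,p,Rm=pose();im=snap("wrist","w34.png")
go([.5778,.0948,.175],57)
im=snap("side","sd10.png",3,(200,130,400,330))
E
```

```text
t 42.5 tcp [0.4807 0.4207 0.177 ] yaw 57.1 j6 1.17 F [-0.6 -0.6 -2.1] gap 0.0546
  shift cm in CURRENT axes [  0.22 -22.09  25.85] rotvec [ 0.1  -0.04  0.11] | shift in axes after turn [  0.2  -22.04  25.89]
```

View pics/w34.png

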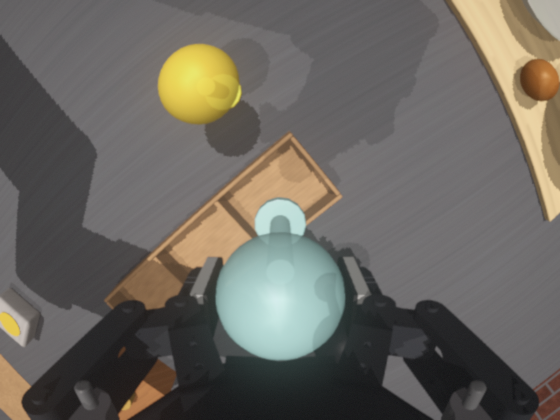

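View pics/sd10.png

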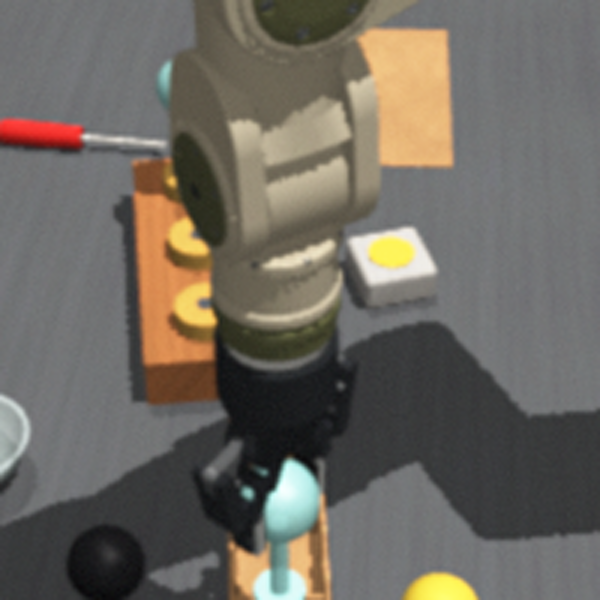

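drive_tool:
  plan:
    - [[0, -0.7, 0.8, 0, 0, 0, 0.5], [0, -1.3, 1.5, 0, 0, 0, 0.5], [0, -1.6, 1.9, 0, 0, 0, 0.5], [0, -1.6, 1.9, 0, 0, 0, 0.5], [0, -1.6, 1.9, 0, 0, 0, 0.5]]

```text
clock: 42.97
tcp_pos: [0.5112, 0.3187, 0.1774]
orientation: [0.678, 0.2, 0.679, -0.201]
wrist_force: [1.2, -0.7, -2.3]
finger_gap: 0.0544
```

drive_tool:
  plan:
    - [[0, -1.6, 1.9, 0, 0, 0, 0.5], [0, -1.6, 1.9, 0, 0, 0, 0.5], [0, -1.6, 1.9, 0, 0, 0, 0.5], [0, -1.6, 1.9, 0, 0, 0, 0.5], [0, -1.6, 1.9, 0, 0, 0, 0.5]]

```text
clock: 43.38
tcp_pos: [0.5475, 0.1997, 0.1776]
orientation: [0.678, 0.2, 0.678, -0.201]
wrist_force: [0.3, 0.8, -2.1]
finger_gap: 0.0546
```

drive_tool:
  plan:
    - [[0, -1.6, 1.9, 0, 0, 0, 0.5], [0, -1.6, 1.9, 0, 0, 0, 0.5], [0, -1.6, 1.8, 0, 0, 0, 0.5], [0, -1.2, 1.4, 0, 0, 0, 0.5], [0, -0.8, 0.9, 0, 0, 0, 0.5]]

```text
clock: 43.8
tcp_pos: [0.5771, 0.099, 0.1776]
orientation: [0.678, 0.201, 0.678, -0.201]
wrist_force: [2.1, 0.2, -1.4]
finger_gap: 0.0542
```

drive_tool:
  plan:
    - [[0, 0, 0, 0, 0, 0, 0.5], [0, 0, 0, 0, 0, 0, 0.5], [0, 0, 0, 0, 0, 0, 0.5], [0, 0, 0, 0, 0, 0, 0.5], [0, 0, 0, 0, 0, 0, 0.5]]

```text
clock: 44.22
tcp_pos: [0.5768, 0.1027, 0.1783]
orientation: [0.678, 0.2, 0.678, -0.2]
wrist_force: [-0.9, 0.6, -2.5]
finger_gap: 0.0549
```

```bash
python3 - <<'E'
from h import *
s,p,Rm=pose();im=snap("wrist","w35.png")
go([.5778,.0948,.152],57)
E
```

```text
t 44.27 tcp [0.5769 0.1026 0.1784] yaw 57.19 j6 0.61 F [-0.1  0.5 -2.3] gap 0.0547
  shift cm in CURRENT axes [ 2.64 -0.61  0.5 ] rotvec [ 0.19 -0.    0.  ] | shift in axes after turn [ 2.64 -0.61  0.5 ]
```

View pics/w35.png

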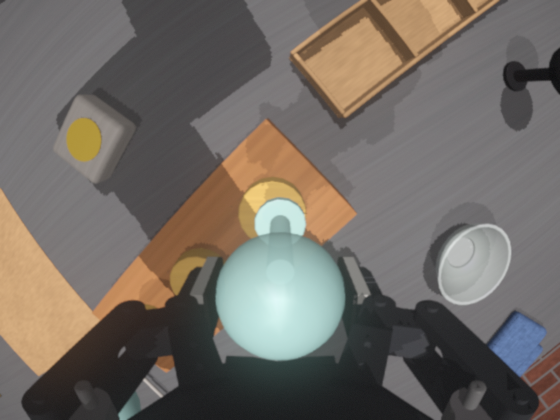

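drive_tool:
  plan:
    - [[0, -0.3, 0.25, 0, 0, 0, 0.5], [0.5, -0.3, 0.25, 0, 0, 0, 0.5], [0.8, 0, 0, 0, 0, 0, 0.5], [0.8, 0, 0, 0, 0, 0, 0.5], [0.4, 0, 0, 0, 0, 0, 0.5]]

```text
clock: 44.68
tcp_pos: [0.5772, 0.0938, 0.1514]
orientation: [0.677, 0.2, 0.679, -0.201]
wrist_force: [-0.0, 0.1, -2.0]
finger_gap: 0.0547
```

drive_tool:
  plan:
    - [[0, 0, 0, 0, 0, 0, 0.5], [0, 0, 0, 0, 0, 0, 0.5], [0, 0, 0, 0, 0, 0, 0.5], [0, 0, 0, 0, 0, 0, 0.5], [0, 0, 0, 0, 0, 0, 0.5]]

```text
clock: 45.1
tcp_pos: [0.5784, 0.094, 0.1538]
orientation: [0.678, 0.2, 0.678, -0.2]
wrist_force: [0.1, -0.8, -2.3]
finger_gap: 0.0548
```

```bash
python3 - <<'E'
from h import *
s,p,Rm=pose();im=snap("wrist","w36.png",2.5,(180,130,380,330))
go([.5778,.0948,.148],57)
print((wproj(np.array([.5778,.0948,.07]),p,Rm)-[180,130])*2.5)
print(repr(p),repr(Rm))
E
```

```text
t 45.15 tcp [0.5784 0.094  0.1537] yaw 57.11 j6 0.6 F [ 0.3 -0.6 -2.2] gap 0.0549
  shift cm in CURRENT axes [ 0.57  0.04 -0.09] rotvec [ 0.11  0.04 -0.02] | shift in axes after turn [ 0.57  0.04 -0.09]
[251.14102092 213.74790448]
array([0.57841295, 0.0940015 , 0.15378673]) array([[ 7.93555342e-04,  5.43073403e-01,  8.39684851e-01],
       [-6.12164976e-05,  8.39685140e-01, -5.43073532e-01],
       [-9.99999683e-01,  3.79556337e-04,  6.99581680e-04]])
```

View pics/w36.png

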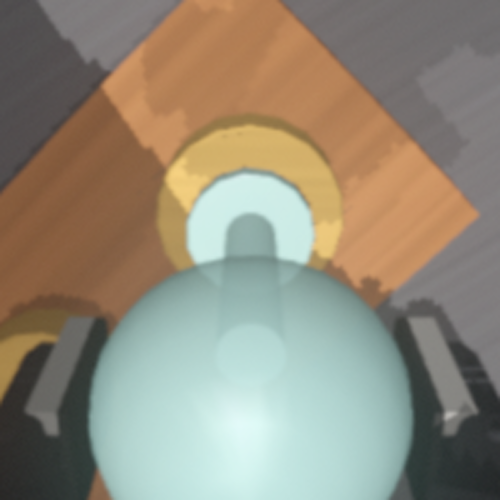

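```bash
python3 - <<'E'
from h import *
s,p,Rm=pose()
zf=p[2]-.0779+.008
f=lambda x,y,z:(Rm.T@(wz((180+x/2.5,130+y/2.5),p,Rm,z)-p)).round(4)
print(f(250.5,168,zf),f(186,226,zf),f(315,226,zf))
print(f(250,125,.07),f(158,210,.07),f(342,210,.07))
E
```

```text
[ 0.0699  0.0001 -0.0186] [ 0.0699 -0.0177 -0.002 ] [ 0.0699  0.018  -0.002 ]
[ 0.0837 -0.     -0.0275] [ 0.0837 -0.027  -0.0022] [ 0.0838  0.027  -0.0022]
```

drive_tool:
  plan:
    - [[0.15, 0, 0, 0, 0, 0, 0.5], [0.15, 0, 0, 0, 0, 0, 0.5], [0.1, 0, 0, 0, 0, 0, 0.5], [0.05, 0, 0, 0, 0, 0, 0.5], [0, 0, 0, 0, 0, 0, 0.5]]

```text
clock: 45.57
tcp_pos: [0.5779, 0.094, 0.1486]
orientation: [0.678, 0.2, 0.678, -0.2]
wrist_force: [0.3, -0.1, -2.6]
finger_gap: 0.0546
```

drive_tool:
  plan:
    - [[0.05, 0, 0, 0, 0, 0, 0.5], [0.05, 0, 0, 0, 0, 0, 0.5], [0, 0, 0, 0, 0, 0, 0.5], [0, 0, 0, 0, 0, 0, 0.5], [0, 0, 0, 0, 0, 0, 0.5]]

```text
clock: 45.98
tcp_pos: [0.5782, 0.094, 0.1479]
orientation: [0.678, 0.2, 0.678, -0.2]
wrist_force: [-0.2, 0.4, -1.8]
finger_gap: 0.0548
```

drive_tool:
  plan:
    - [[0.04, 0, 0, 0, 0, 0, 0.5], [0.04, 0, 0, 0, 0, 0, 0.5], [0, 0, 0, 0, 0, 0, 0.5], [0, 0, 0, 0, 0, 0, 0.5], [0, 0, 0, 0, 0, 0, 0.5]]

```text
clock: 46.4
tcp_pos: [0.5785, 0.0939, 0.1478]
orientation: [0.679, 0.2, 0.678, -0.2]
wrist_force: [-1.1, -0.4, 5.8]
finger_gap: 0.0546
```

In contact. Releasing slowly.

drive_tool:
  plan:
    - [[-0.02, 0, 0, 0, 0, 0, 0.63], [0, 0, 0, 0, 0, 0, 0.65], [0, 0, 0, 0, 0, 0, 0.66], [0, 0, 0, 0, 0, 0, 0.67], [0, 0, 0, 0, 0, 0, 0.68]]

```text
clock: 46.82
tcp_pos: [0.5779, 0.094, 0.1467]
orientation: [0.678, 0.2, 0.678, -0.2]
wrist_force: [-0.2, -0.7, -0.3]
finger_gap: 0.0581
```

drive_tool:
  plan:
    - [[0, 0, 0, 0, 0, 0, 0.7], [0, 0, 0, 0, 0, 0, 0.72], [0, 0, 0, 0, 0, 0, 0.76], [0, 0, 0, 0, 0, 0, 0.8], [0, 0, 0, 0, 0, 0, 0.85]]

```text
clock: 47.23
tcp_pos: [0.5781, 0.0939, 0.1472]
orientation: [0.678, 0.2, 0.678, -0.2]
wrist_force: [0.3, -0.1, -0.3]
finger_gap: 0.0725
```

```bash
python3 - <<'E'
from h import *
s,p,Rm=pose();im=snap("wrist","w37.png")
go([.5778,.0948,.148],57)
E
```

```text
t 47.28 tcp [0.5781 0.094  0.1472] yaw 57.1 j6 0.6 F [-0.3  0.  -0.6] gap 0.0725
  shift cm in CURRENT axes [-0.08  0.05 -0.07] rotvec [ 0.1  -0.    0.01] | shift in axes after turn [-0.08  0.05 -0.07]
```

View pics/w37.png

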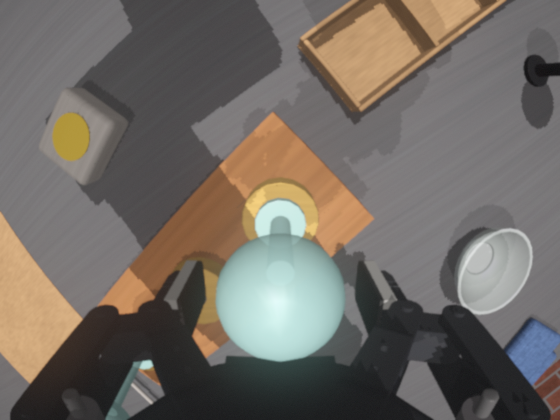

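drive_tool:
  plan:
    - [[0, 0, 0, 0, 0, 0, 1], [0, 0, 0, 0, 0, 0, 1], [-0.5, 0, 0, 0, 0, 0, 1], [-1.5, 0, 0, 0, 0, 0, 1], [-2.5, 0, 0, 0, 0, 0, 1]]

```text
clock: 47.7
tcp_pos: [0.5763, 0.0939, 0.1905]
orientation: [0.676, 0.2, 0.68, -0.201]
wrist_force: [-1.0, 0.5, 0.8]
finger_gap: 0.0855
```

drive_tool:
  plan:
    - [[-3, 0, 0, 0, 0, 0, 1], [-3.5, 0, 0, 0, 0, 0, 1], [-3.5, 0, 0, 0, 0, 0, 1], [-3.5, 0, 0, 0, 0, 0, 1], [0, 0, 0, 0, 0, 0, 1]]

```text
clock: 48.12
tcp_pos: [0.5802, 0.094, 0.3356]
orientation: [0.682, 0.201, 0.674, -0.199]
wrist_force: [0.6, -0.3, 1.1]
finger_gap: 0.0854
```

drive_tool:
  plan:
    - [[0, 0, -3, 0, 0, 0, 1], [0, 0, -4, 0, 0, 0, 1], [0, 0, -4, 0, 0, 0, 1], [0, 0, -4, 0, 0, 0, 1], [0, 0, -2, 0, 0, 0, 1]]

```text
clock: 48.53
tcp_pos: [0.4317, 0.1877, 0.328]
orientation: [0.678, 0.2, 0.679, -0.199]
wrist_force: [0.8, -1.0, 0.1]
finger_gap: 0.0855
```

drive_tool:
  plan:
    - [[0, 0, 0, 0, 0, 0, 1], [0, 0, 0, 0, 0, 0, 1], [0, 0, 0, 0, 0, 0, 1], [0, 0, 0, 0, 0, 0, 1], [0, 0, 0, 0, 0, 0, 1]]

```text
clock: 48.95
tcp_pos: [0.4363, 0.1858, 0.3269]
orientation: [0.678, 0.201, 0.678, -0.201]
wrist_force: [-0.5, 0.5, 0.1]
finger_gap: 0.0852
```

```bash
python3 - <<'E'
from h import *
go([.5778,.0948,.148],57)
a=snap("side","sd11.png");b=snap("scene","s11.png",4,(215,130,375,275));snap("wrist","w38.png")
cv2.imwrite("pics/sd11c.png",cv2.resize(a[120:280,200:360,::-1],None,fx=3.5,fy=3.5))
E
```

```text
t 48.95 tcp [0.4363 0.1858 0.3269] yaw 57.03 j6 0.81 F [-0.5  0.5  0.1] gap 0.0852
  shift cm in CURRENT axes [17.89  0.08 16.82] rotvec [ 0.03 -0.    0.02] | shift in axes after turn [17.89  0.08 16.82]
```

View pics/s11.png

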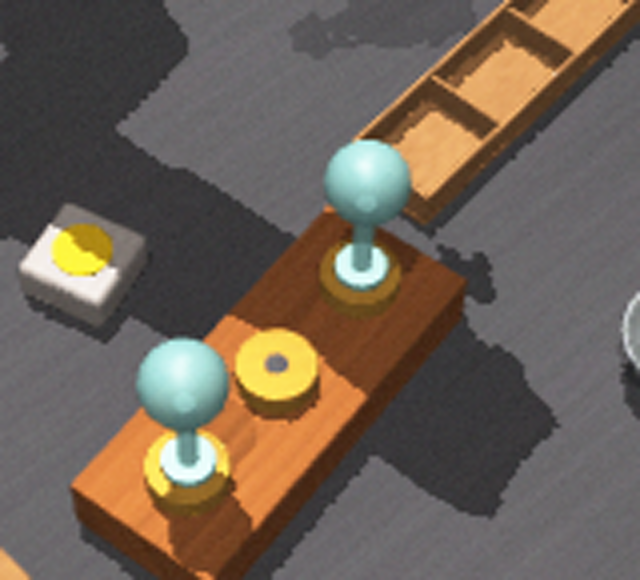

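View pics/sd11c.png

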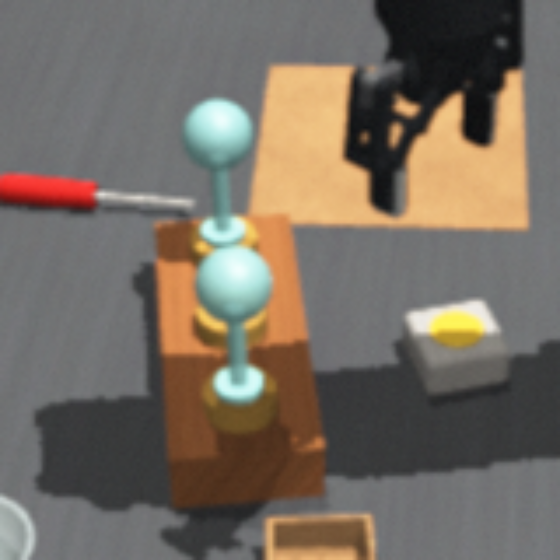

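View pics/w38.png

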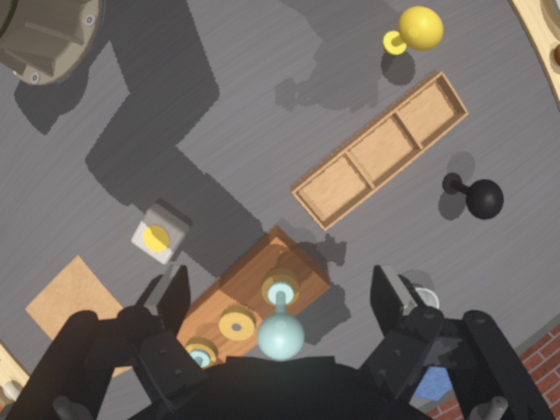

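```bash
python3 - <<'E'
from h import *
print(tri((260.5,226.2),(262.3,158)),tri((306.8,176),(266.9,201.1)))
a=cv2.imread("pics/sd11.png").astype(int);b=snap("side","sd12.png")[:,:,::-1].astype(int)
print(np.abs(a-b)[120:280,200:300].max(),env.get_state()["clock"])
E
```

```text
(array([ 0.61549504, -0.09226466,  0.16883188]), np.float64(0.0018834798939385562)) (array([0.57759709, 0.09322191, 0.1679145 ]), np.float64(0.0020591868787862818))
32 49.15
```

drive_tool:
  plan:
    - [[0, 0, 0, 0, 0, 0, 1], [0, 0, 0, 0, 0, 0, 1], [0, 0, 0, 0, 0, 0, 1], [0, 0, 0, 0, 0, 0, 1], [0, 0, 0, 0, 0, 0, 1]]

```text
clock: 49.57
tcp_pos: [0.4354, 0.1863, 0.3273]
orientation: [0.678, 0.2, 0.678, -0.2]
wrist_force: [-0.3, 0.3, -0.4]
finger_gap: 0.0853
```

```bash
python3 - <<'E'
from h import *
a=cv2.imread("pics/sd11.png").astype(int);b=snap("side","sd13.png")[:,:,::-1].astype(int)
d=np.abs(a-b)[120:280,200:300];print(d.max(),d.mean())
print(env.hand_in())
E
```

```text
85 1.5678333333333334
the job is handed in; nothing more can be done
None
```

The job is done and handed in at about 49.6 s. I pressed all three bronze bushings home, then stood the two glass globes upright on the two end bushings. The middle bushing has no globe, because only two were in the carton.

**Bushings:** each press stopped at a tool height of 0.070 m with 23–35 N. That is the flush height (0.050 m plinth plus 0.020 m shoulder). The pictures agree.

**Globes:** both let go cleanly. Triangulated from two views, the ball centres came out at (0.615, -0.092, 0.169) and (0.578, 0.093, 0.168). They should be 0.170 m high, over bushings I placed at (0.617, -0.091) and (0.578, 0.095), so they sit within about 2 mm of centre.

**Bystanders:** I did not touch the tape measure, bowl, screwdriver or the black and yellow look-alikes. I saw no bushing get knocked aside.

**Not settled:** my stillness check compared pictures taken up to 0.6 s apart. The mean difference was small, 1.6 grey levels, but single pixels differed by up to 85. I put that down to image noise or arm shadow and handed in without viewing the last picture. Nothing was measured after the hand-in.

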